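Unplug a valve block and lock it down

ROBOT

A 6-joint arm with a two-finger parallel gripper is mounted at the origin on the work surface. World frame = base frame: x ahead of the robot, y to its left, z up, the work surface at z = 0. Lengths are in m, angles in rad, forces in N, time in s.
With the tool pointing down it reaches from about 0.375 to 0.975 m from the base axis. Payload 3.8 kg.
Tool frame: the origin (TCP) lies midway between the tips of the shut fingers; the grasp point (between the pads) lies 19 mm behind it; z points along the fingers, y is the line along which they close (so a half turn about z gives the same grasp; the last joint's range is limited). The gripper opens to 85 mm and grips with 20 to 120 N. Pads are 22 mm wide; open, the fingers measure 114 mm over their backs; the gripper's body (76 mm by 85 mm) begins 54 mm behind the grasp point. The pads swing forward as they close: fully open they stand 13 mm farther back than shut.
Start: joints at [1.156, 0.264, 1.604, -0, 1.274, -0.037], TCP at [0.249, 0.627, 0.231] pointing down, gripper open.
Joint ranges: [-2.63, 2.63], [-0.94, 2.18], [0.31, 2.57], [-1.31, 4.45], [0, 2.66], [-2.55, 2.55]. Speed limits (rad/s): [2.57, 2.57, 3.14, 3.14, 3.14, 3.14].

INTERFACE

Orientations are given as a rotation vector (axis times angle).
In Python, from workcell import bot, cams gives the robot as it stands.
- The arm moves only by the tool play_rows, never from a script. Its argument "rows" is a list of rows, each a list of 2 entries, a list of its own where there are three numbers: the shift along the tool's x, y, z scaled (see below), then the turn, a rotation vector about the tool's x, y, z scaled (see below). A call has 1 to 20 rows; each row is the pose to reach, as a shift and turn from the pose commanded when the call began, along the tool's axes at that moment; what a row does not reach only later rows make up. The controller multiplies each number of a shift by 250 mm and each number of a turn by 45 degrees. A row lasts 1/12 s, in which the tool goes at most 41.7 mm and 7.16 degrees, less where a joint would pass 70% of its speed; a pose out of reach is approached as far as the arm can. A call with a number of a shift or a turn outside -1 to 1 is refused whole. A call with a gripper value outside its range is refused whole. "claw" is the opening, from -1 (shut) to 1 (fully open), set as the call begins (left out, the last holds). The fingers move at their own pace and stop on an object; "newtons" is the grip in N (left out, the last holds). Time passes only in rows, so rows that repeat a pose let the fingers close. It gives the time, the measured TCP pose, the force, the opening and the grip force at its end, in the units of the state.
- bot.read_state(): the state, without advancing time (a new reading comes with each control period).
- cams.read_camera(name): name is "side" or "top" or "wrist"; returns a dict with "image" (400x640x3 uint8, red, green, blue), "K" (3x3 intrinsics, pixels), "k1" (the pictures are not rectified: a ray, as slopes to the right and down, at radius r is drawn at 1 + k1 r^2 times it, then the intrinsics apply), "T" (4x4, takes a point from camera to world coordinates); the wrist camera has in their place "mount" (4x4, takes a point from camera to tool coordinates, whose origin is the TCP and whose axes are the flange's). Camera axes: x right, y down, z forward; pixel columns grow to the right and rows downward; lengths in m; the calibration is good to about 2 mm. A picture is of the moment at which its call begins: read the wrist's pose just before it. There is no depth.
- bot.finish_job(): hands the job in; it is judged then, once.
The state is a dict: "time": time; "q": joint angles; "joint_vel": joint speeds; "joint_torque": joint torques, N m; "tool_pos": TCP position; "tcp_rot": TCP orientation; "wrist_force": force on the tool from outside, world axes, zero at the start; "torque": the same for the moment, N m; "width": opening from 0.0 (shut) to 1.0 (fully open); "grip_force": force on a finger pad.
Only numpy, scipy, OpenCV 4.12 (cv2) and the standard library are available. Lean on these libraries where they do the work, as an engineer would, in place of code of your own. Each camera call takes 0.05 s, during which the arm holds its last target. There are 200 camera calls.

TASK

Get the valve block on the bench ready for its fittings: first set the lever on the grey switch box upright to off, without letting it run over to the reverse side; then take out every blanking plug, rocking it side to side as you pull so that the block itself is not lifted off its plate, and put the plugs in the blue bin. Last, drive the locking pin in front of the block fully home with the mallet, and stand the mallet back on the bench on its face; leave the other things on the bench alone.

Things in the scene. Friction and masses are not known exactly. Their poses are not given: they have to be found in the camera images.
- plug_a: black blanking plug, 80 mm tall, 60 g (None if absent; two or three are there). Origin: centre of the stem's underside; z up its axis. Stem 26 x 26 mm, 30 mm long; 40 mm flange, 6 mm thick, resting on the block's top; above it a grip 26 mm along x, 20 mm along y, 44 mm tall. Take it across y, the row's direction. Ports are 70 mm apart along y. See lip_level for how it comes out
- plug_b: black blanking plug, 80 mm tall, 60 g (None if absent; two or three are there). Origin: centre of the stem's underside; z up its axis. Stem 26 x 26 mm, 30 mm long; 40 mm flange, 6 mm thick, resting on the block's top; above it a grip 26 mm along x, 20 mm along y, 44 mm tall. Take it across y, the row's direction. Ports are 70 mm apart along y. See lip_level for how it comes out
- plug_c: black blanking plug, 80 mm tall, 60 g (None if absent; two or three are there). Origin: centre of the stem's underside; z up its axis. Stem 26 x 26 mm, 30 mm long; 40 mm flange, 6 mm thick, resting on the block's top; above it a grip 26 mm along x, 20 mm along y, 44 mm tall. Take it across y, the row's direction. Ports are 70 mm apart along y. See lip_level for how it comes out
- plug_d: black blanking plug, 80 mm tall, 60 g (None if absent; two or three are there). Origin: centre of the stem's underside; z up its axis. Stem 26 x 26 mm, 30 mm long; 40 mm flange, 6 mm thick, resting on the block's top; above it a grip 26 mm along x, 20 mm along y, 44 mm tall. Take it across y, the row's direction. Ports are 70 mm apart along y. See lip_level for how it comes out
- lip_level (a point): centre of the block at the height of the rubber lips, 12 mm below its top. In each port two sprung lips pinch the stem's -x and +x faces. Pulled straight they hold with 15 to 26 N, more than the block weighs, and lift it. Rocked about y (the top swinging to +x and -x by about 0.15 rad, pivoting at this level) a few N suffice: it climbs up to 3 mm a swing and is free after 18 mm
- block_top (a point): centre of the top face of the aluminium valve block, 60 mm above the bench when it is down; x and y as the block's: 84 mm along x, 284 mm along y, 45 mm tall, four ports in a row along y at -105, -35, 35 and 105 mm (each 35 x 30 mm, 40 mm deep). z up
- block (a joint): how far the valve block (about 1.1 kg) has been lifted off its mounting plate on its guides, m; 0 = down. It only rests there by its weight, and cannot turn or shift sideways
- pin (a joint): how far the locking pin has been driven down, m: about 0 at the start, 0.020 = fully home with its head on the boss. A weak spring (0 to 2 N) lifts it, but friction (6 N) holds it wherever it is left; it goes down with 6 to 8 N
- pin_top (a point): centre of the top of the locking pin's steel head (24 mm across, 8 mm thick). The pin stands in a 38 mm boss, 45 mm tall, in front of the block (88 mm from the block's centre to its -x side); the head's top is 73 mm above the bench when up, 53 mm when home
- mallet: rubber mallet, 0.33 kg, standing on one face. Origin: centre of that lower face; z up along the head, a cylinder 60 mm across, 50 mm tall. The wooden handle runs level along +x, 30 to 176 mm from the head's axis, 24 mm wide (y), 22 mm tall, its axis 25 mm above the lower face. Centre of mass 10 mm out along it: take the handle from above, across y, close to the head
- mallet_face (a point): centre of the mallet's lower striking face (the same point as its origin)
- bin: open blue parts bin, 230 mm along x, 160 mm along y, 70 mm tall, walls and floor 4 mm, 0.7 kg, loose on the bench. Origin: centre of its underside
- selector (a joint): angle of the forward-off-reverse lever, rad: positive leans to the switch box's +x (forward), 0 = upright = off, negative = reverse; -0.6 to 0.6. Stiff (about 2.5 N at the grip); it stays where it is left
- selector_grip (a point): point on the lever's axis, inside its black grip, 60 mm from the pivot (grip 16 x 16 mm, 35 to 80 mm from the pivot; thin stem below). Its axes lean with the lever: x and y as the box's when upright
- switch_pivot (a point): pivot of the lever, centre of the top of the grey switch box, 55 mm above the bench; the box is 110 mm along x, 90 mm along y; the lever swings about y
- wrench: bystander: open-ended wrench lying behind the block, about 180 mm long
- bit_case: bystander: orange drill-bit case, 70 x 115 x 28 mm
- spacer: bystander: upright steel spacer cylinder, 44 mm across, 70 mm tall
- cap: bystander: small black plastic cup, 56 mm across, 45 mm tall
- screwdriver: bystander: screwdriver lying near the robot
- collar: bystander: steel collar ring, 54 mm across, 35 mm tall
Mind the look-alikes: they are no part of the job. What is shaped like the plug_a but purple is not meant. Leave any purple or yellow look-alike of the part that bears selector alone.

How it is judged:
On the way, in this order (a step that is already met when the one before it is completed fails the run):
1. the lever is upright at off while the plugs are still in (value of joint selector between -0.1 and 0.1 rad and distance between each of plug_a, plug_b, plug_c, plug_d and block_top below 0.125 m), for 0.2 s.
2. every plug is out of the block and in the bin, the pin not yet driven (x of plug_a in the frame of bin between -0.115 and 0.115 m and y of plug_a in the frame of bin between -0.08 and 0.08 m and z of each of plug_a, plug_b, plug_c, plug_d in the frame of bin below 0.065 m and x of plug_b in the frame of bin between -0.115 and 0.115 m and y of plug_b in the frame of bin between -0.08 and 0.08 m and x of plug_c in the frame of bin between -0.115 and 0.115 m and y of plug_c in the frame of bin between -0.08 and 0.08 m and x of plug_d in the frame of bin between -0.115 and 0.115 m and y of plug_d in the frame of bin between -0.08 and 0.08 m and value of joint pin below 0.012 m), for 0.2 s.
3. the pin is fully home, driven by the mallet's face (value of joint pin above 0.017 m and distance between mallet_face and pin_top below 0.03 m), for 0.02 s.
At the end, for the whole second after the job is handed in: lever within 0.1 rad of upright; every plug at rest inside the bin, which stands level; pin driven at least 17 mm of its 20 mm; the block down on its plate; the mallet at rest on the bench on its lower face, upright within 0.15 rad (value of joint selector between -0.1 and 0.1 rad and x of plug_a in the frame of bin between -0.115 and 0.115 m and y of plug_a in the frame of bin between -0.08 and 0.08 m and z of each of plug_a, plug_b, plug_c, plug_d in the frame of bin below 0.065 m and x of plug_b in the frame of bin between -0.115 and 0.115 m and y of plug_b in the frame of bin between -0.08 and 0.08 m and x of plug_c in the frame of bin between -0.115 and 0.115 m and y of plug_c in the frame of bin between -0.08 and 0.08 m and x of plug_d in the frame of bin between -0.115 and 0.115 m and y of plug_d in the frame of bin between -0.08 and 0.08 m and linear speed of each of plug_a, plug_b, plug_c, plug_d, mallet below 0.03 m/s and value of joint pin above 0.017 m and value of joint block below 0.003 m and angle between each of bin, mallet's own z axis and vertical below 0.15 rad and height (world z) of mallet between -0.01 and 0.006 m); the robot touches nothing.
It fails at once if the valve block is lifted more than 8 mm off its plate (value of joint block above 0.008 m).
It fails at once if the lever runs over to the reverse side (past 0.25 rad) (value of joint selector below -0.25 rad).
It fails at once if a bystander is shifted by more than 50 mm (distance of any of wrench, bit_case, spacer, cap, screwdriver, collar from where it was at the start of the episode above 0.05 m).
Of plug_a, plug_b, plug_c, plug_d only 2 to 3 are there at a start; the rules pass over those that are not, and their reading is None.
At some moment in a run one of bin, mallet may be knocked a few centimetres aside while the robot is not near it.
It also fails if it takes over 210 s, if anything falls off the work surface, if the arm or the gripper's body presses on something with over 40 N, if the wrist force passes 120 N, or if a joint passes its speed limit or range.

## Working session

There is one attempt and no reset: what is moved stays moved. The work goes in short steps, Python scripts to look and compute and a tool call to move; the robot and the scene stay as the last step left them, time stands still between calls to the robot, and variables do not carry over. Pictures are saved under pics/ and viewed, at most 14 in all, crops included, and the job is handed in when it is done.

Besides the shell and the picture viewer there is one more tool, called after ">>>" by a JSON object that holds its "method" and its "body". play_rows: Moves the arm, as the interface text tells. Its arguments: {"type":"object","properties":{"rows":{"type":"array","items":{"type":"array"}},"claw":{"type":"number"},"newtons":{"type":"number"}},"required":["rows"]}

```bash
mkdir -p pics; ls; cat > h.py <<'E'
import numpy as np, cv2
from scipy.spatial.transform import Rotation as R
from workcell import bot, cams
def grab(n):
    s=bot.read_state(); c=cams.read_camera(n)
    if 'T' not in c or c.get('T') is None:
        T=np.eye(4); T[:3,:3]=R.from_rotvec(s['tcp_rot']).as_matrix(); T[:3,3]=s['tool_pos']; c['T']=T@np.array(c['mount'])
    return c
def ray(c,p):
    K=np.array(c['K']); d=(np.array(p,float)-[K[0,2],K[1,2]])/[K[0,0],K[1,1]]; u=d.copy()
    for _ in range(20): u=d/(1+c['k1']*(u@u))
    T=np.array(c['T']); v=T[:3,:3]@np.array([u[0],u[1],1]); return T[:3,3],v
def onz(c,p,z):
    o,v=ray(c,p); return o+v*(z-o[2])/v[2]
def proj(c,P):
    T=np.array(c['T']);q=T[:3,:3].T@(np.array(P)-T[:3,3]);u=q[:2]/q[2];u=u*(1+c['k1']*(u@u));K=np.array(c['K']);return np.array([u[0]*K[0,0]+K[0,2],u[1]*K[1,1]+K[1,2]])
def tri(c1,p1,c2,p2):
    A=np.zeros((3,3));b=np.zeros(3)
    for c,p in((c1,p1),(c2,p2)):
        o,v=ray(c,p);v=v/np.linalg.norm(v);M=np.eye(3)-np.outer(v,v);A+=M;b+=M@o
    return np.linalg.solve(A,b)
def save(c,n): cv2.imwrite('pics/'+n+'.png',c['image'][:,:,::-1])
E
python3 - <<'E'
from h import *
s=bot.read_state();print(s)
for n in('top','side'):
    c=grab(n);save(c,n+'0');np.save(n+'0.npy',c,allow_pickle=True);print(n,np.round(c['T'],3).tolist(),np.array(c['K']).tolist(),c['k1'])
c=grab('wrist');print(np.round(c['mount'],3).tolist())
E
```

```text
pics
{'time': 0.0, 'q': array([ 1.15611106e+00,  2.64759239e-01,  1.60538752e+00, -4.28079232e-07,
        1.27372493e+00, -3.69054506e-02]), 'joint_vel': array([ 0.00085216,  0.00081098,  0.00013937, -0.00088424,  0.00096294,
       -0.00020925]), 'joint_torque': array([-3.63095724e-04, -5.15112376e+01, -3.67313576e+01, -2.88174906e-04,
        1.30411561e-02, -2.49151458e-05]), 'tool_pos': array([0.24868321, 0.626717  , 0.22995065]), 'tcp_rot': array([-0.58979637, -3.08521139,  0.00348861]), 'wrist_force': array([0.84810774, 0.50900296, 0.37310253]), 'torque': array([-2.20509014e-05, -8.03020452e-03, -5.39771444e-02]), 'grip_force': 0.0, 'width': 0.9997690251152109}
top [[-0.001, -0.994, 0.106, 0.39], [-1.0, 0.001, -0.006, -0.038], [0.006, -0.106, -0.994, 1.484], [0.0, 0.0, 0.0, 1.0]] [[481.2807061869208, 0.0, 322.0380193491166], [0.0, 481.2807061869208, 200.21952069149643], [0.0, 0.0, 1.0]] 0.04487387688338733
side [[-0.995, -0.073, 0.073, 0.471], [-0.101, 0.565, -0.819, 0.969], [0.018, -0.822, -0.57, 0.8], [0.0, 0.0, 0.0, 1.0]] [[420.04699428648127, 0.0, 323.9274076371064], [0.0, 420.04699428648127, 194.74471496252295], [0.0, 0.0, 1.0]] 0.036752631844826765
[[0.0, -0.956, -0.293, 0.075], [1.0, 0.0, -0.0, 0.0], [0.0, -0.293, 0.956, -0.141], [0.0, 0.0, 0.0, 1.0]]
```

View pics/top0.png

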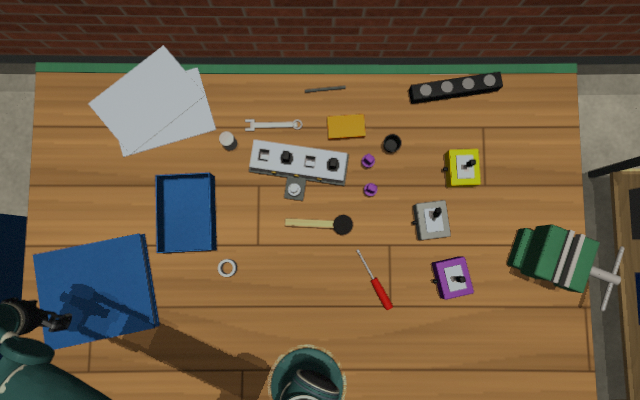

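View pics/side0.png

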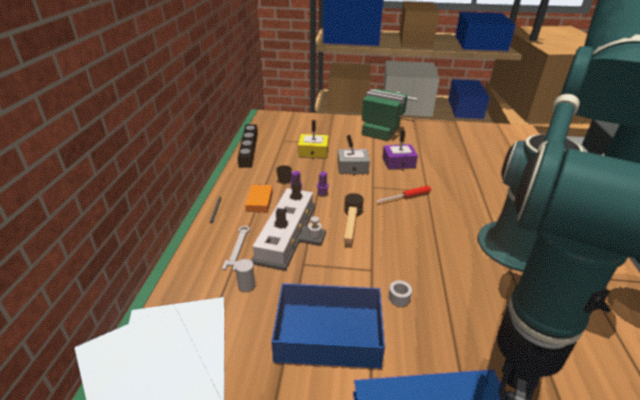

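Top view: the block is at (298,162), with black plugs at (287,157) and (333,163). Purple look-alike plugs are at (368,160) and (371,190). The bin is at (186,213), and the blue sheet at (95,290) is not it. The mallet is at (342,225) and the pin at (294,187). The grey switch is at (432,218), with yellow (463,167) and purple (453,277) boxes as look-alikes. I choose the grey switch and the black plugs in the block, and check them in a close crop.

```bash
python3 - <<'E'
from h import *
t=np.load('top0.npy',allow_pickle=True).item()['image'];s=np.load('side0.npy',allow_pickle=True).item()['image']
r=lambda i,x0,y0,x1,y1,w,h:cv2.resize(i[y0:y1,x0:x1],(w,h),interpolation=cv2.INTER_CUBIC)
a=r(t,240,130,360,240,440,403) # 3.667
b=r(t,405,190,465,250,360,360);b=cv2.copyMakeBorder(b,0,43,0,0,0)
cv2.imwrite('pics/c1.png',np.hstack([a,b])[:,:,::-1])
c=r(s,250,165,330,265,400,500);d=r(s,325,130,385,180,360,300);d=cv2.copyMakeBorder(d,0,200,0,0,0)
cv2.imwrite('pics/c2.png',np.hstack([c,d])[:,:,::-1])
E
```

```text
(no output)
```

View pics/c1.png

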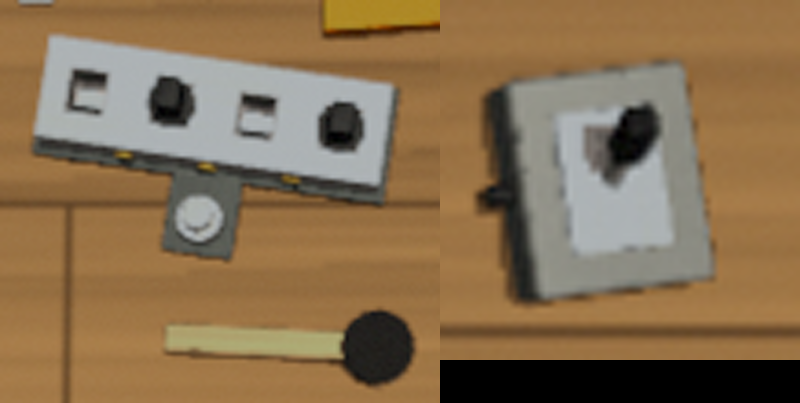

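View pics/c2.png

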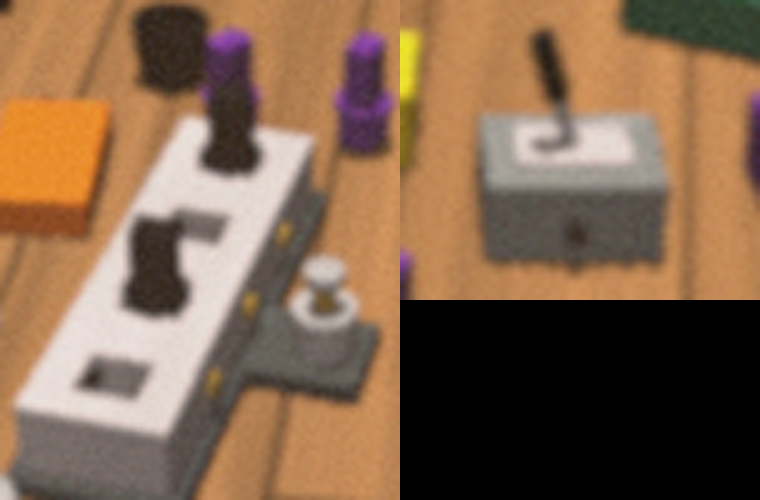

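The crops confirm it. Black plugs sit in two of the four ports, and the grey box's lever leans away from the robot, at crop (633,133).

```bash
python3 - <<'E'
from h import *
T=np.load('top0.npy',allow_pickle=True).item();S=np.load('side0.npy',allow_pickle=True).item()
A=lambda x,y:np.array([240+x/3.667,130+y/3.667]); B=lambda x,y:np.array([405+(x-440)/6,190+y/6])
C=lambda x,y:np.array([250+x/5,165+y/5]); D=lambda x,y:np.array([325+(x-400)/6,130+y/6])
f=lambda n,p,z:print(n,onz(T,p,z)[:2].round(4))
bc=[onz(T,A(*p),.06) for p in((48,36),(395,85),(383,188),(35,138))]
m=np.mean(bc,0);print('block',m.round(4)); ax=(bc[0]+bc[3]-bc[1]-bc[2])/2; print('len',np.linalg.norm(ax),'yaw',np.arctan2(-ax[0],ax[1]),'wid',np.linalg.norm(bc[0]-bc[3]))
y=ax/np.linalg.norm(ax); x=np.array([y[1],-y[0],0])
for k in(-.105,-.035,.035,.105): print('port',k,(m+y*k).round(4))
print('pin exp',(m-.088*x).round(4)); f('pin',A(198,214),.073)
f('plug1',A(172,88),.11);f('plug2',A(342,114),.11)
print('tri',tri(T,A(172,88),S,C(152,222)).round(4),tri(T,A(342,114),S,C(232,90)).round(4),'pin',tri(T,A(198,214),S,C(324,272)).round(4))
f('mallet',A(377,347),.05);f('handle end',A(167,338),.036);f('handle near',A(335,345),.036)
sc=[onz(T,B(*p),.055) for p in((505,85),(683,62),(714,277),(535,300))]
print('sw',np.mean(sc,0).round(4),(sc[0]-sc[3]).round(4),(sc[1]-sc[0]).round(4))
print('tip',tri(T,B(645,112),S,D(542,35)).round(4),'grip mid',tri(T,B(632,137),S,D(548,65)).round(4),'pivot',tri(T,B(605,180),S,D(565,140)).round(4))
# bin
im=cv2.cvtColor(T['image'],cv2.COLOR_RGB2HSV); mk=cv2.inRange(im,(100,100,30),(125,255,255)); mk[:, :150]=0;mk[:,225:]=0;mk[:160]=0;mk[260:]=0
r=cv2.minAreaRect(cv2.findNonZero(mk));print(r); bx=[onz(T,p,.07) for p in cv2.boxPoints(r)]; print('bin',np.mean(bx,0).round(3),np.round(bx,3).tolist())
for n,p,z in(('spacer',(227,140),.07),('cap',(392,143),.045),('wr',(273,125),0),('ppl1',(369,160),.08),('ppl2',(371,189),.08),('collar',(227,268),.03),('sd',(385,300),.01),('yellow',(463,167),.05)): f(n,p,z)
E
```

```text
block [0.6625 0.0231 0.06  ]
len 0.287188259787571 yaw -0.14335148611200454 wid 0.0852858960672344
port -0.105 [ 0.6475 -0.0808  0.06  ]
port -0.035 [ 0.6575 -0.0115  0.06  ]
port 0.035 [0.6675 0.0577 0.06  ]
port 0.105 [0.6775 0.127  0.06  ]
pin exp [0.5754 0.0357 0.06  ]
pin [0.5763 0.0361]
plug1 [0.6719 0.0552]
plug2 [ 0.651  -0.0791]
tri [0.6725 0.0555 0.1041] [ 0.6501 -0.0793  0.1058] pin [0.5781 0.0367 0.0633]
mallet [ 0.4703 -0.1087]
handle end [0.4786 0.063 ]
handle near [ 0.4727 -0.0749]
sw [ 0.4833 -0.3769  0.055 ] [0.1065 0.0123 0.    ] [ 0.0114 -0.0885  0.    ]
tip [ 0.5094 -0.3783  0.1237] grip mid [ 0.502  -0.3766  0.1048] pivot [ 0.4868 -0.3748  0.0558]
((185.2769775390625, 212.41830444335938), (78.17207336425781, 59.268489837646484), 88.31531524658203)
bin [0.507 0.354 0.07 ] [[0.619, 0.447, 0.07], [0.624, 0.274, 0.07], [0.394, 0.262, 0.07], [0.39, 0.433, 0.07]]
spacer [0.7223 0.2367]
cap [ 0.719  -0.2601]
wr [0.7871 0.1069]
ppl1 [ 0.6599 -0.1859]
ppl2 [ 0.5734 -0.1908]
collar [0.3425 0.2368]
sd [ 0.2457 -0.2361]
yellow [ 0.6438 -0.4717]
```

```bash
cat >> h.py <<'E'
def down(yaw,tilt=0):  # tilt about tool y
    return R.from_euler('z',yaw)*R.from_euler('x',np.pi)*R.from_euler('y',tilt)
def plan(*wps,start=None):
    s=bot.read_state(); p=np.array(s['tool_pos']);r=R.from_rotvec(s['tcp_rot'])
    if start is not None: p=np.array(start[:3]);r=down(*start[3:])
    for w in wps:
        q=np.array(w[:3]);t=down(*w[3:])
        print((r.inv().apply(q-p)/.25).round(3).tolist(),((r.inv()*t).as_rotvec()/(np.pi/4)).round(3).tolist()); p,r=q,t
E
python3 -c "
from h import *
plan((.39,.45,.28,2.1),(.5,.25,.3,1.5),(.52,0,.3,1.0),(.51,-.2,.3,.55),(.5055,-.3745,.2,.12))"
```

```text
[-0.786, -0.45, -0.198] [-0.002, 0.001, 0.845]
[-0.913, -0.024, -0.08] [0.0, -0.0, 0.764]
[-0.992, 0.151, 0.0] [-0.0, -0.0, 0.637]
[-0.695, 0.399, 0.0] [0.0, -0.0, 0.573]
[-0.38, 0.586, 0.4] [0.0, -0.0, 0.547]
```

>>> {"method": "play_rows", "body": {"rows": [[[-0.39, -0.22, -0.1], [0, 0, 0.42]], [[-0.786, -0.45, -0.198], [0, 0, 0.845]], [[-0.786, -0.45, -0.198], [0, 0, 0.845]], [[-0.786, -0.45, -0.198], [0, 0, 0.845]], [[-0.786, -0.45, -0.198], [0, 0, 0.845]], [[-0.786, -0.45, -0.198], [0, 0, 0.845]], [[-0.786, -0.45, -0.198], [0, 0, 0.845]], [[-0.786, -0.45, -0.198], [0, 0, 0.845]]]}}

```text
time: 0.82
tool_pos: [0.391, 0.4495, 0.2811]
tcp_rot: [-1.566, -2.723, -0.001]
wrist_force: [-0.1, 0.2, 0.0]
width: 1.0
grip_force: 0.0
```

>>> {"method": "play_rows", "body": {"rows": [[[-0.913, -0.024, -0.08], [0, 0, 0.764]], [[-0.913, -0.024, -0.08], [0, 0, 0.764]], [[-0.913, -0.024, -0.08], [0, 0, 0.764]], [[-0.913, -0.024, -0.08], [0, 0, 0.764]], [[-0.913, -0.024, -0.08], [0, 0, 0.764]], [[-0.913, -0.024, -0.08], [0, 0, 0.764]], [[-0.913, -0.024, -0.08], [0, 0, 0.764]], [[-0.913, -0.024, -0.08], [0, 0, 0.764]]]}}

```text
time: 1.48
tool_pos: [0.5, 0.2506, 0.3002]
tcp_rot: [-2.298, -2.14, 0.001]
wrist_force: [0.6, 0.1, -0.4]
width: 1.0
grip_force: 0.0
```

>>> {"method": "play_rows", "body": {"rows": [[[-0.992, 0.151, 0], [0, 0, 0.637]], [[-0.992, 0.151, 0], [0, 0, 0.637]], [[-0.992, 0.151, 0], [0, 0, 0.637]], [[-0.992, 0.151, 0], [0, 0, 0.637]], [[-0.992, 0.151, 0], [0, 0, 0.637]], [[-0.992, 0.151, 0], [0, 0, 0.637]], [[-0.992, 0.151, 0], [0, 0, 0.637]], [[-0.992, 0.151, 0], [0, 0, 0.637]]]}}

```text
time: 2.15
tool_pos: [0.5202, 0.0003, 0.3001]
tcp_rot: [-2.757, -1.503, 0.001]
wrist_force: [-0.0, 0.6, 0.7]
width: 1.0
grip_force: 0.0
```

>>> {"method": "play_rows", "body": {"rows": [[[-0.695, 0.399, 0], [0, 0, 0.573]], [[-0.695, 0.399, 0], [0, 0, 0.573]], [[-0.695, 0.399, 0], [0, 0, 0.573]], [[-0.695, 0.399, 0], [0, 0, 0.573]], [[-0.695, 0.399, 0], [0, 0, 0.573]], [[-0.695, 0.399, 0], [0, 0, 0.573]], [[-0.695, 0.399, 0], [0, 0, 0.573]], [[-0.695, 0.399, 0], [0, 0, 0.573]]]}}

```text
time: 2.82
tool_pos: [0.511, -0.1973, 0.3003]
tcp_rot: [-3.021, -0.856, -0.0]
wrist_force: [-0.5, 0.9, 0.6]
width: 1.003
grip_force: 0.0
```

>>> {"method": "play_rows", "body": {"rows": [[[-0.38, 0.586, 0.4], [0, 0, 0.547]], [[-0.38, 0.586, 0.4], [0, 0, 0.547]], [[-0.38, 0.586, 0.4], [0, 0, 0.547]], [[-0.38, 0.586, 0.4], [0, 0, 0.547]], [[-0.38, 0.586, 0.4], [0, 0, 0.547]], [[-0.38, 0.586, 0.4], [0, 0, 0.547]], [[-0.38, 0.586, 0.4], [0, 0, 0.547]], [[-0.38, 0.586, 0.4], [0, 0, 0.547]]]}}

```text
time: 3.48
tool_pos: [0.5071, -0.3721, 0.2009]
tcp_rot: [-3.134, -0.192, -0.0]
wrist_force: [0.4, -0.2, 0.6]
width: 1.001
grip_force: 0.0
```

```bash
python3 -c "
from h import *
s=bot.read_state();print(s['time'],s['tool_pos'],s['q'],s['wrist_force'])
plan((.5055,-.3745,.2,.12),(.5055,-.3745,.092,.12))
c=grab('wrist');save(c,'w1');np.save('w1.npy',c,allow_pickle=True)"
```

```text
3.4833 [ 0.50707522 -0.37210028  0.2008519 ] [-6.73226191e-01  1.98532384e-01  1.74063240e+00  1.09092419e-03
  1.20314050e+00  7.74713074e-01] [ 0.43958083 -0.17638884  0.64172255]
[-0.007, 0.009, 0.003] [-0.002, -0.0, 0.003]
[0.0, -0.0, 0.432] [0.0, 0.0, 0.0]
```

View pics/w1.png

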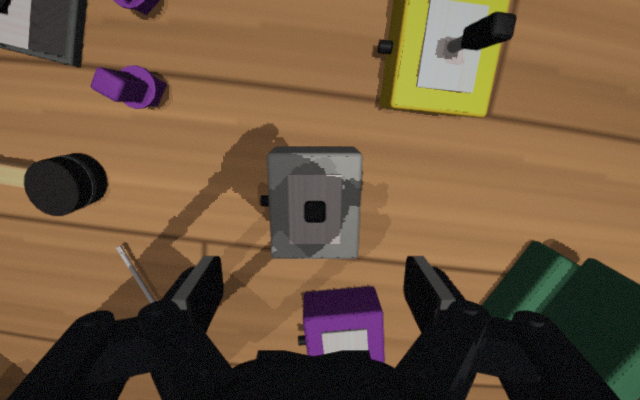

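The grey box is at (315,205). Its lever is seen end-on at (315,211), and the fingers straddle it at columns 200 to 430.

```bash
python3 -c "
from h import *
c=np.load('w1.npy',allow_pickle=True).item();T=np.load('top0.npy',allow_pickle=True).item()
P=np.array([.4833,-.3769,.055]);x=np.array([np.cos(.12),np.sin(.12),0])
for a in(.3,.35,.4): 
  for l in(.08,.06): print(a,l,proj(c,P+l*(np.sin(a)*x+[0,0,np.cos(a)])).round(1))
print(proj(c,P),proj(c,P+.055*x),proj(c,P-.055*x))
print([onz(c,p,.055).round(4).tolist() for p in((269,153),(361,153),(359,258),(271,258))])
print('tip2',onz(c,(315,211),.055+.08*np.cos(.37)),tri(c,(315,211),T,(405+(645-440)/6,190+112/6)))
"
```

```text
0.3 0.08 [316.  215.9]
0.3 0.06 [315.7 214.8]
0.35 0.08 [316.  210.3]
0.35 0.06 [315.7 211. ]
0.4 0.08 [316.  204.7]
0.4 0.06 [315.7 207.1]
[315.18781455 212.43305871] [315.4752194  155.90837471] [314.92294353 263.2027922 ]
[[0.5354, -0.3276, 0.055], [0.5458, -0.4115, 0.055], [0.44, -0.4274, 0.055], [0.429, -0.3383, 0.055]]
tip2 [ 0.50974222 -0.37300546  0.12958619] [ 0.51087647 -0.37409774  0.13516256]
```

>>> {"method": "play_rows", "body": {"rows": [[[-0.015, 0.008, 0.2], [0, 0, 0]], [[-0.015, 0.008, 0.3], [0, 0, 0]], [[-0.015, 0.008, 0.4], [0, 0, 0]], [[-0.015, 0.008, 0.433], [0, 0, 0]], [[-0.015, 0.008, 0.433], [0, 0, 0]], [[-0.015, 0.008, 0.433], [0, 0, 0]]]}}

```text
time: 4.03
tool_pos: [0.5037, -0.3763, 0.0941]
tcp_rot: [3.135, 0.191, 0.002]
wrist_force: [0.2, -0.5, 0.0]
width: 1.002
grip_force: 0.0
```

>>> {"method": "play_rows", "body": {"rows": [[[0, 0, 0], [0, 0, 0]], [[0, 0, 0], [0, 0, 0]], [[0, 0, 0], [0, 0, 0]], [[0, 0, 0], [0, 0, 0]], [[0, 0, 0], [0, 0, 0]], [[0, 0, 0], [0, 0, 0]], [[0, 0, 0], [0, 0, 0]], [[0, 0, 0], [0, 0, 0]], [[0, 0, 0], [0, 0, 0]], [[0, 0, 0], [0, 0, 0]]], "claw": -1, "newtons": 25}}

```text
time: 4.87
tool_pos: [0.5024, -0.374, 0.0935]
tcp_rot: [-3.131, -0.188, 0.001]
wrist_force: [-1.4, 9.7, 8.8]
width: 0.181
grip_force: 29.4
```

>>> {"method": "play_rows", "body": {"rows": [[[-0.01, 0, -0.003], [0, 0, 0]], [[-0.02, 0, -0.006], [0, 0, 0]], [[-0.03, 0, -0.008], [0, 0, 0]], [[-0.04, 0, -0.01], [0, 0, 0]], [[-0.05, 0, -0.012], [0, 0, 0]], [[-0.06, 0, -0.013], [0, 0, 0]], [[-0.07, 0, -0.014], [0, 0, 0]], [[-0.078, 0, -0.014], [0, 0, 0]], [[-0.078, 0, -0.014], [0, 0, 0]], [[-0.078, 0, -0.014], [0, 0, 0]], [[-0.078, 0, -0.014], [0, 0, 0]], [[-0.078, 0, -0.014], [0, 0, 0]]]}}

```text
time: 5.87
tool_pos: [0.4845, -0.3761, 0.0958]
tcp_rot: [-3.131, -0.187, -0.004]
wrist_force: [4.8, 9.1, -0.1]
width: 0.184
grip_force: 28.0
```

```bash
python3 -c "
from h import *
c=grab('side');save(c,'s1');c2=grab('top')
r=lambda i,x0,y0,x1,y1:cv2.resize(i[y0:y1,x0:x1],(390,300),interpolation=cv2.INTER_CUBIC)
cv2.imwrite('pics/c3.png',np.hstack([r(c['image'],320,120,398,180),r(c2['image'],395,190,473,250)])[:,:,::-1])
np.save('s1.npy',c,allow_pickle=True)"
```

```text
(no output)
```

View pics/c3.png

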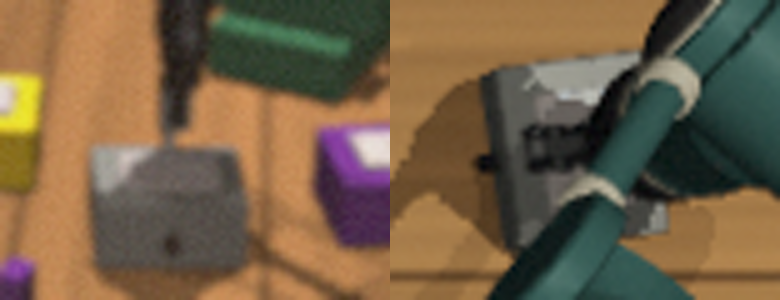

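The grey lever is between the fingers and looks upright over its box. I'll release, lift and check.

>>> {"method": "play_rows", "body": {"rows": [[[0, 0, 0], [0, 0, 0]], [[0, 0, 0], [0, 0, 0]], [[0, 0, 0], [0, 0, 0]], [[0, 0, 0], [0, 0, 0]], [[0, 0, 0], [0, 0, 0]], [[0, 0, -0.1], [0, 0, 0]], [[0, 0, -0.25], [0, 0, 0]], [[0, 0, -0.4], [0, 0, 0]], [[0, 0, -0.56], [0, 0, 0]], [[0, 0, -0.62], [0, 0, 0]], [[0, 0, -0.62], [0, 0, 0]], [[0, 0, -0.62], [0, 0, 0]]], "claw": 1}}

```text
time: 6.97
tool_pos: [0.4836, -0.38, 0.2529]
tcp_rot: [3.133, 0.188, 0.004]
wrist_force: [-0.5, -0.6, -0.6]
width: 0.996
grip_force: 0.0
```

```bash
python3 -c "
from h import *
c=grab('wrist');np.save('w2.npy',c,allow_pickle=True);c2=grab('side')
P=np.array([.4833,-.3769,.055]);x=np.array([np.cos(.12),np.sin(.12),0])
for a in(-.1,0,.1): print(a,proj(c,P+.08*(np.sin(a)*x+[0,0,np.cos(a)])).round(1),proj(c2,P+.08*(np.sin(a)*x+[0,0,np.cos(a)])).round(1))
print(proj(c,P),proj(c2,P))
p=proj(c,P+[0,0,.05]).astype(int);a=c['image'][p[1]-60:p[1]+60,p[0]-75:p[0]+75];print(p)
cv2.imwrite('pics/c4.png',np.hstack([cv2.resize(a,(390,312)),cv2.resize(c2['image'][120:180,320:395],(390,312),interpolation=cv2.INTER_CUBIC)])[:,:,::-1])
print(bot.read_state()['tool_pos'])
plan((.57,-.23,.25,0),(.650,-.0802,.25,-.143))"
```

```text
-0.1 [309.2 205.3] [358.  133.6]
0 [309.2 196.7] [355.7 133.5]
0.1 [309.2 187.6] [353.4 133.6]
[309.80185865 176.81501371] [354.34360654 153.43256943]
[309 188]
[ 0.48220206 -0.37867574  0.24933749]
[0.42, -0.548, -0.002] [-0.002, 0.002, 0.153]
[0.32, -0.599, -0.0] [0.0, -0.0, 0.182]
```

View pics/c4.png

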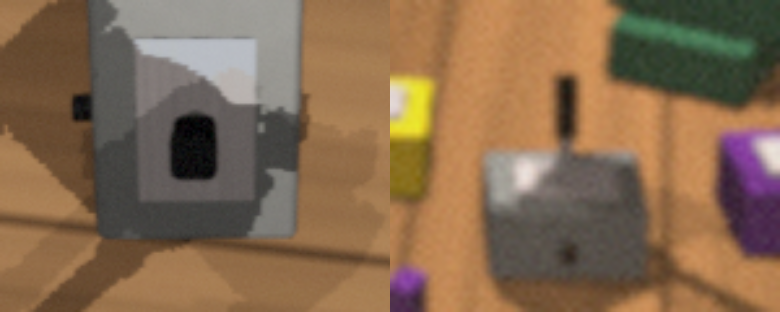

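```bash
python3 -c "
from h import *
c=np.load('w2.npy',allow_pickle=True).item();s=np.load('side0.npy',allow_pickle=True).item()
x=np.array([np.cos(.12),np.sin(.12),0])
bx=onz(c,(309.4,174.2),.055);print('pivot',bx)
for w in(188,189,190):
  t=tri(c,(309,w),s,(353.8,134.6));print(t,((t-bx)@x),np.arctan2((t-bx)@x,.08))
g=cv2.cvtColor(c['image'],cv2.COLOR_RGB2GRAY);print(g[160:205:1,309].tolist());print(np.where(np.abs(np.diff(g[:,335].astype(int)))>15)[0])
"
```

```text
pivot [ 0.48617986 -0.3761132   0.055     ]
[ 0.48977141 -0.37594702  0.13068338] 0.0035856152516008212 0.044790214428316856
[ 0.48935444 -0.37598671  0.13080243] 0.0031668911487476364 0.03956548079591999
[ 0.48893827 -0.37602495  0.13092555] 0.0027491364857714327 0.0343506887667694
[100, 99, 99, 98, 99, 98, 96, 95, 97, 98, 78, 62, 33, 12, 14, 7, 11, 5, 4, 8, 18, 23, 14, 19, 12, 12, 22, 5, 13, 10, 17, 10, 1, 4, 7, 18, 34, 73, 94, 96, 95, 93, 92, 95, 95]
[120 121 123 124 126 167 171 174 178 203 251 252 271 286 287 305 306 307
 316 317 323 324 325 342 350 351 352 368 385 395]
```

>>> {"method": "play_rows", "body": {"rows": [[[0.42, -0.548, 0], [0, 0, 0.153]], [[0.42, -0.548, 0], [0, 0, 0.153]], [[0.42, -0.548, 0], [0, 0, 0.153]], [[0.42, -0.548, 0], [0, 0, 0.153]], [[0.42, -0.548, 0], [0, 0, 0.153]], [[0.42, -0.548, 0], [0, 0, 0.153]]]}}

```text
time: 7.57
tool_pos: [0.5709, -0.2275, 0.2483]
tcp_rot: [-3.139, -0.007, 0.006]
wrist_force: [-0.6, -0.9, 0.1]
width: 1.004
grip_force: 0.0
```

>>> {"method": "play_rows", "body": {"rows": [[[0.32, -0.6, 0], [0, 0, 0.182]], [[0.32, -0.6, 0], [0, 0, 0.182]], [[0.32, -0.6, 0], [0, 0, 0.182]], [[0.32, -0.6, 0], [0, 0, 0.182]], [[0.32, -0.6, 0], [0, 0, 0.182]], [[0.32, -0.6, 0], [0, 0, 0.182]], [[0.32, -0.6, 0], [0, 0, 0.182]]]}}

```text
time: 8.15
tool_pos: [0.6499, -0.0818, 0.2494]
tcp_rot: [3.133, -0.224, -0.005]
wrist_force: [-0.2, -0.1, -0.3]
width: 1.001
grip_force: 0.0
```

```bash
python3 -c "
from h import *
print(bot.read_state()['tool_pos'],bot.read_state()['q'])
c=grab('wrist');np.save('w3.npy',c,allow_pickle=True);t=grab('top');
cv2.imwrite('pics/w3.png',np.hstack([c['image'][:,120:520],cv2.resize(t['image'][190:250,405:465],(400,400),interpolation=cv2.INTER_CUBIC)])[:,:,::-1])
P=np.array([.4833,-.3769,.055]);x=np.array([np.cos(.12),np.sin(.12),0])
for a in(-.1,0,.1): print(a,((proj(t,P+.08*(np.sin(a)*x+[0,0,np.cos(a)]))-[405,190])*400/60+[400,0]).round(1))
print((proj(t,P)-[405,190])*400/60+[400,0])
for p in((.6475,-.0808,.11),(.651,-.079,.11),(.6675,.0577,.11)): print(proj(c,p)-[120,0])
plan((.648,-.0805,.25,-.143),(.648,-.0805,.074,-.143))"
```

```text
[ 0.64986053 -0.08180418  0.24943395] [-1.62539761e-01  2.18175587e-01  1.62657969e+00 -1.37991932e-03
  1.29969918e+00  1.55147473e+00]
-0.1 [635.4 207.2]
0 [632.8 188.3]
0.1 [629.7 169.6]
[587.89497121 200.67158337]
[192.25322117 192.1378321 ]
[189.79503854 188.80418799]
[ 43.7136961  192.18470077]
[-0.008, -0.007, 0.001] [0.001, 0.002, -0.002]
[-0.0, -0.0, 0.704] [0.0, 0.0, 0.0]
```

View pics/w3.png

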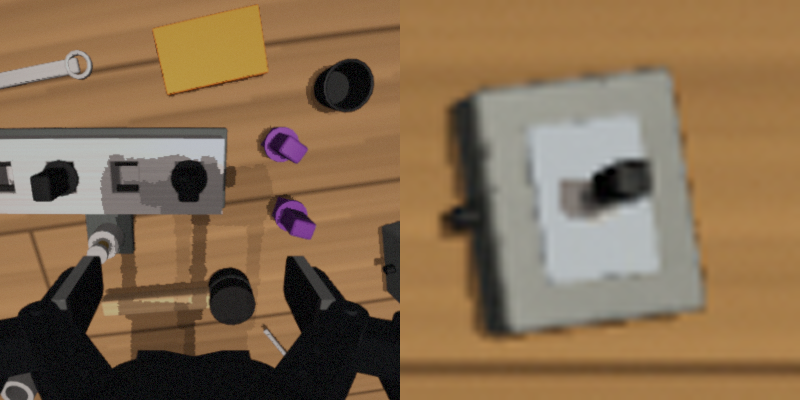

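Lever tip in the top crop is at (630,182), about 0.03 rad from upright, so it is good. The plug in the wrist view is at (189,185), as predicted.

>>> {"method": "play_rows", "body": {"rows": [[[-0.007, -0.01, 0.15], [0, 0, 0]], [[-0.007, -0.01, 0.3], [0, 0, 0]], [[-0.007, -0.01, 0.42], [0, 0, 0]], [[-0.007, -0.01, 0.52], [0, 0, 0]], [[-0.007, -0.01, 0.6], [0, 0, 0]], [[-0.007, -0.01, 0.66], [0, 0, 0]], [[-0.007, -0.01, 0.702], [0, 0, 0]], [[-0.007, -0.01, 0.702], [0, 0, 0]], [[-0.007, -0.01, 0.702], [0, 0, 0]]]}}

```text
time: 9.0
tool_pos: [0.6489, -0.0791, 0.0753]
tcp_rot: [3.133, -0.227, -0.002]
wrist_force: [-0.8, -0.6, 0.3]
width: 0.997
grip_force: 0.0
```

>>> {"method": "play_rows", "body": {"rows": [[[0, 0, 0], [0, 0, 0]], [[0, 0, 0], [0, 0, 0]], [[0, 0, 0], [0, 0, 0]], [[0, 0, 0], [0, 0, 0]], [[0, 0, 0], [0, 0, 0]], [[0, 0, 0], [0, 0, 0]], [[0, 0, 0], [0, 0, 0]], [[0, 0, 0], [0, 0, 0]], [[0, 0, 0], [0, 0, 0]], [[0, 0, 0], [0, 0, 0]]], "claw": -1, "newtons": 60}}

```text
time: 9.83
tool_pos: [0.65, -0.0775, 0.0763]
tcp_rot: [-3.133, 0.224, -0.002]
wrist_force: [-1.3, 2.6, 5.3]
width: 0.22
grip_force: 59.9
```

```bash
python3 -c "
from h import *
s=bot.read_state();print(s['tool_pos'],s['wrist_force'],s['torque'])"
```

```text
[ 0.65000023 -0.07749045  0.07632292] [-1.25110253  2.60579742  5.2961201 ] [ 0.33620097  0.16276764 -0.11231955]
```

```bash
cat > rock.py <<'E'
import numpy as np, sys
d0,h0,th0,n,dh,s0=map(float,sys.argv[1:7]) # dist TCP->pivot at call start, current lift, current angle, swings, lift per swing, first sign
# shift expressed in the tool axes at call start (tilted th0)
from scipy.spatial.transform import Rotation as R
def pose(th,h):
    # frame: upright tool axes at pivot origin; z down; TCP at R(th)*(0,0,-(d0)) with pivot climbing -> use d0+h
    return R.from_euler('y',th),R.from_euler('y',th).apply([0,0,-(d0+h)])
r0,p0=pose(th0,h0); rows=[]; th=th0;h=h0
for k in range(int(n)):
    t1=s0*.15*(-1)**k
    for f in (.25,.5,.75,1,1):
        r,p=pose(th+(t1-th)*f,h+dh*f)
        sh=r0.inv().apply(p-p0)/.25; tu=(r0.inv()*r).as_rotvec()/(np.pi/4)
        rows.append([[round(sh[0],3),0,round(sh[2],3)],[0,round(tu[1],2),0]])
    th,h=t1,h+dh
print(rows)
E
python3 rock.py .0275 0 0 4 .002 1
```

```text
[[[np.float64(-0.004), 0, np.float64(-0.002)], [0, np.float64(0.05), 0]], [[np.float64(-0.009), 0, np.float64(-0.004)], [0, np.float64(0.1), 0]], [[np.float64(-0.013), 0, np.float64(-0.005)], [0, np.float64(0.14), 0]], [[np.float64(-0.018), 0, np.float64(-0.007)], [0, np.float64(0.19), 0]], [[np.float64(-0.018), 0, np.float64(-0.007)], [0, np.float64(0.19), 0]], [[np.float64(-0.009), 0, np.float64(-0.01)], [0, np.float64(0.1), 0]], [[np.float64(0.0), 0, np.float64(-0.012)], [0, np.float64(0.0), 0]], [[np.float64(0.009), 0, np.float64(-0.014)], [0, np.float64(-0.1), 0]], [[np.float64(0.019), 0, np.float64(-0.015)], [0, np.float64(-0.19), 0]], [[np.float64(0.019), 0, np.float64(-0.015)], [0, np.float64(-0.19), 0]], [[np.float64(0.01), 0, np.float64(-0.018)], [0, np.float64(-0.1), 0]], [[np.float64(0.0), 0, np.float64(-0.02)], [0, np.float64(0.0), 0]], [[np.float64(-0.01), 0, np.float64(-0.022)], [0, np.float64(0.1), 0]], [[np.float64(-0.02), 0, np.float64(-0.022)], [0, np.float64(0.19), 0]], [[np.float64(-0.02), 0, np.float64(-0.022)], [0, np.float64(0.19), 0]], [[np.float64(-0.01), 0, np.float64(-0.026)], [0, np.float64(0.1), 0]], [[np.float64(0.0), 0, np.float64(-0.028)], [0, np.float64(0.0), 0]], [[np.float64(0.01), 0, np.float64(-0.03)], [0, np.float64(-0.1), 0]], [[np.float64(0.021), 0, np.float64(-0.03)], [0, np.float64(-0.19), 0]], [[np.float64(0.021), 0, np.float64(-0.03)], [0, np.float64(-0.19), 0]]]
```

>>> {"method": "play_rows", "body": {"rows": [[[-0.004, 0, -0.002], [0, 0.05, 0]], [[-0.009, 0, -0.004], [0, 0.1, 0]], [[-0.013, 0, -0.005], [0, 0.14, 0]], [[-0.018, 0, -0.007], [0, 0.19, 0]], [[-0.018, 0, -0.007], [0, 0.19, 0]], [[-0.009, 0, -0.01], [0, 0.1, 0]], [[0, 0, -0.012], [0, 0, 0]], [[0.009, 0, -0.014], [0, -0.1, 0]], [[0.019, 0, -0.015], [0, -0.19, 0]], [[0.019, 0, -0.015], [0, -0.19, 0]]]}}

```text
time: 10.67
tool_pos: [0.6556, -0.0786, 0.0788]
tcp_rot: [-3.113, 0.223, 0.238]
wrist_force: [-1.9, 1.0, 6.6]
width: 0.224
grip_force: 61.1
```

```bash
python3 -c "
from h import *
s=bot.read_state();print(s['tool_pos'],s['wrist_force'],s['torque'],s['width'])
c=grab('side');c2=np.load('side0.npy',allow_pickle=True).item()
r=lambda i:cv2.resize(i[165:265,250:330],(400,500),interpolation=cv2.INTER_CUBIC)
cv2.imwrite('pics/c5.png',np.hstack([r(c2['image']),r(c['image'])])[:,:,::-1])
plan((.648,-.078,.0875,-.143),start=None)"; sed -i 's/print(rows)/import json;print(json.dumps(rows,separators=(",",":")))/; s/round(sh\[0\],3),0,round(sh\[2\],3)/round(float(sh[0]),3),0,round(float(sh[2]),3)/; s/round(tu\[1\],2)/round(float(tu[1]),2)/' rock.py; python3 rock.py .0275 .004 -.15 4 .0025 1
```

```text
[ 0.65557876 -0.07860873  0.07884434] [-1.85279568  1.04929616  6.56798019] [ 0.21410013  0.20057253 -0.11330886] 0.22425739295286198
[-0.035, 0.002, -0.03] [-0.0, 0.191, 0.0]
[[[-0.01,0,-0.002],[0,0.1,0]],[[-0.02,0,-0.004],[0,0.19,0]],[[-0.03,0,-0.004],[0,0.29,0]],[[-0.04,0,-0.004],[0,0.38,0]],[[-0.04,0,-0.004],[0,0.38,0]],[[-0.031,0,-0.009],[0,0.29,0]],[[-0.021,0,-0.013],[0,0.19,0]],[[-0.011,0,-0.017],[0,0.1,0]],[[-0.0,0,-0.02],[0,0.0,0]],[[-0.0,0,-0.02],[0,0.0,0]],[[-0.011,0,-0.022],[0,0.1,0]],[[-0.023,0,-0.023],[0,0.19,0]],[[-0.034,0,-0.024],[0,0.29,0]],[[-0.046,0,-0.023],[0,0.38,0]],[[-0.046,0,-0.023],[0,0.38,0]],[[-0.035,0,-0.029],[0,0.29,0]],[[-0.024,0,-0.033],[0,0.19,0]],[[-0.012,0,-0.037],[0,0.1,0]],[[-0.0,0,-0.04],[0,0.0,0]],[[-0.0,0,-0.04],[0,0.0,0]]]
```

View pics/c5.png

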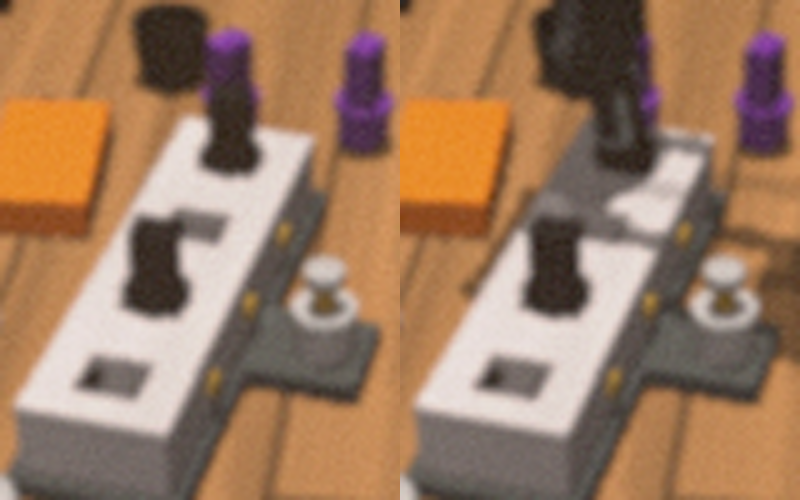

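The block, at crop (600,200), hasn't moved from the earlier frame, and the forces are small. I'll keep rocking.

>>> {"method": "play_rows", "body": {"rows": [[[-0.01, 0, -0.002], [0, 0.1, 0]], [[-0.02, 0, -0.004], [0, 0.19, 0]], [[-0.03, 0, -0.004], [0, 0.29, 0]], [[-0.04, 0, -0.004], [0, 0.38, 0]], [[-0.04, 0, -0.004], [0, 0.38, 0]], [[-0.031, 0, -0.009], [0, 0.29, 0]], [[-0.021, 0, -0.013], [0, 0.19, 0]], [[-0.011, 0, -0.017], [0, 0.1, 0]], [[0, 0, -0.02], [0, 0.0, 0]], [[0, 0, -0.02], [0, 0.0, 0]]]}}

```text
time: 11.55
tool_pos: [0.6556, -0.0787, 0.083]
tcp_rot: [-3.113, 0.223, 0.241]
wrist_force: [-3.5, 1.9, 3.8]
width: 0.225
grip_force: 61.9
```

```bash
python3 rock.py .0275 .009 -.15 4 .003 1
```

```text
[[[-0.011,0,-0.003],[0,0.1,0]],[[-0.023,0,-0.004],[0,0.19,0]],[[-0.035,0,-0.005],[0,0.29,0]],[[-0.047,0,-0.005],[0,0.38,0]],[[-0.047,0,-0.005],[0,0.38,0]],[[-0.036,0,-0.011],[0,0.29,0]],[[-0.025,0,-0.016],[0,0.19,0]],[[-0.013,0,-0.021],[0,0.1,0]],[[0.0,0,-0.024],[0,0.0,0]],[[0.0,0,-0.024],[0,0.0,0]],[[-0.013,0,-0.027],[0,0.1,0]],[[-0.026,0,-0.028],[0,0.19,0]],[[-0.04,0,-0.028],[0,0.29,0]],[[-0.054,0,-0.028],[0,0.38,0]],[[-0.054,0,-0.028],[0,0.38,0]],[[-0.041,0,-0.034],[0,0.29,0]],[[-0.028,0,-0.04],[0,0.19,0]],[[-0.014,0,-0.044],[0,0.1,0]],[[0.0,0,-0.048],[0,0.0,0]],[[0.0,0,-0.048],[0,0.0,0]]]
```

>>> {"method": "play_rows", "body": {"rows": [[[-0.011, 0, -0.002], [0, 0.1, 0]], [[-0.023, 0, -0.003], [0, 0.19, 0]], [[-0.035, 0, -0.004], [0, 0.29, 0]], [[-0.047, 0, -0.004], [0, 0.38, 0]], [[-0.047, 0, -0.004], [0, 0.38, 0]], [[-0.036, 0, -0.009], [0, 0.29, 0]], [[-0.025, 0, -0.013], [0, 0.19, 0]], [[-0.013, 0, -0.017], [0, 0.1, 0]], [[0, 0, -0.02], [0, 0.0, 0]], [[0, 0, -0.02], [0, 0.0, 0]]]}}

```text
time: 12.38
tool_pos: [0.6545, -0.0785, 0.0875]
tcp_rot: [-3.113, 0.223, 0.246]
wrist_force: [-5.6, 1.8, 3.6]
width: 0.227
grip_force: 62.1
```

```bash
python3 rock.py .0275 .014 -.15 4 .0025 1
```

```text
[[[-0.013,0,-0.002],[0,0.1,0]],[[-0.026,0,-0.003],[0,0.19,0]],[[-0.039,0,-0.003],[0,0.29,0]],[[-0.052,0,-0.002],[0,0.38,0]],[[-0.052,0,-0.002],[0,0.38,0]],[[-0.04,0,-0.008],[0,0.29,0]],[[-0.027,0,-0.013],[0,0.19,0]],[[-0.014,0,-0.017],[0,0.1,0]],[[0.0,0,-0.02],[0,0.0,0]],[[0.0,0,-0.02],[0,0.0,0]],[[-0.014,0,-0.022],[0,0.1,0]],[[-0.029,0,-0.023],[0,0.19,0]],[[-0.043,0,-0.023],[0,0.29,0]],[[-0.058,0,-0.021],[0,0.38,0]],[[-0.058,0,-0.021],[0,0.38,0]],[[-0.044,0,-0.027],[0,0.29,0]],[[-0.03,0,-0.033],[0,0.19,0]],[[-0.015,0,-0.037],[0,0.1,0]],[[0.0,0,-0.04],[0,0.0,0]],[[0.0,0,-0.04],[0,0.0,0]]]
```

>>> {"method": "play_rows", "body": {"rows": [[[-0.013, 0, -0.002], [0, 0.1, 0]], [[-0.026, 0, -0.003], [0, 0.19, 0]], [[-0.039, 0, -0.003], [0, 0.29, 0]], [[-0.052, 0, -0.002], [0, 0.38, 0]], [[-0.052, 0, -0.002], [0, 0.38, 0]], [[-0.04, 0, -0.008], [0, 0.29, 0]], [[-0.027, 0, -0.013], [0, 0.19, 0]], [[-0.014, 0, -0.017], [0, 0.1, 0]], [[0, 0, -0.02], [0, 0, 0]], [[0, 0, -0.02], [0, 0, 0]], [[-0.014, 0, -0.022], [0, 0.1, 0]], [[-0.029, 0, -0.023], [0, 0.19, 0]], [[-0.043, 0, -0.023], [0, 0.29, 0]], [[-0.058, 0, -0.021], [0, 0.38, 0]], [[-0.058, 0, -0.021], [0, 0.38, 0]], [[-0.044, 0, -0.027], [0, 0.29, 0]], [[-0.03, 0, -0.033], [0, 0.19, 0]], [[-0.03, 0, -0.033], [0, 0.19, 0]]]}}

```text
time: 13.88
tool_pos: [0.653, -0.0787, 0.1001]
tcp_rot: [3.133, -0.224, -0.001]
wrist_force: [-0.4, -0.0, 0.4]
width: 0.229
grip_force: 62.3
```

```bash
python3 -c "
from h import *
s=bot.read_state();print(s['tool_pos'],s['wrist_force'],s['width'])
p=s['tool_pos'];plan((p[0],p[1],.13,-.143),(p[0],p[1],.22,-.143),start=None)
c=grab('side');c2=np.load('side0.npy',allow_pickle=True).item()
a=c['image'][215:265,250:300].astype(float)-c2['image'][215:265,250:300];print('diff block region',np.abs(a).mean())"
```

```text
[ 0.65295461 -0.07870987  0.10013157] [-0.3619284  -0.03889087  0.36897199] 0.22856019514740938
[-0.0, 0.0, -0.119] [0.001, 0.0, -0.0]
[0.0, 0.0, -0.36] [0.0, 0.0, 0.0]
diff block region 2.7241333333333335
```

The plug is free: forces are about 0 and the lift is 24 mm.

>>> {"method": "play_rows", "body": {"rows": [[[0, 0, -0.06], [0, 0, 0]], [[0, 0, -0.12], [0, 0, 0]], [[0, 0, -0.24], [0, 0, 0]], [[0, 0, -0.36], [0, 0, 0]], [[0, 0, -0.48], [0, 0, 0]], [[0, 0, -0.48], [0, 0, 0]], [[0, 0, -0.48], [0, 0, 0]]]}}

```text
time: 14.52
tool_pos: [0.6511, -0.0782, 0.2215]
tcp_rot: [3.133, -0.224, 0.009]
wrist_force: [0.1, 0.4, -1.0]
width: 0.227
grip_force: 62.2
```

```bash
python3 -c "
from h import *
t=grab('top');im=cv2.cvtColor(t['image'],cv2.COLOR_RGB2HSV); mk=cv2.inRange(im,(100,100,30),(125,255,255)); mk[:, :150]=0;mk[:,250:]=0;mk[:150]=0;mk[270:]=0
r=cv2.minAreaRect(cv2.findNonZero(mk));print(r,[onz(t,p,.07).round(3).tolist() for p in cv2.boxPoints(r)])
plan((.61,.13,.22,-.04),(.557,.361,.2,.055),(.557,.361,.066,.055))"
```

```text
((185.2765655517578, 212.40362548828125), (78.20147705078125, 59.268489837646484), 88.31531524658203) [[0.619, 0.447, 0.07], [0.624, 0.274, 0.07], [0.394, 0.262, 0.07], [0.39, 0.433, 0.07]]
[-0.275, -0.801, -0.004] [0.0, -0.002, -0.131]
[-0.249, -0.915, 0.08] [0.0, 0.0, -0.121]
[-0.0, -0.0, 0.536] [0.0, 0.0, 0.0]
```

>>> {"method": "play_rows", "body": {"rows": [[[-0.275, -0.8, 0], [0, 0, -0.13]], [[-0.275, -0.8, 0], [0, 0, -0.13]], [[-0.275, -0.8, 0], [0, 0, -0.13]], [[-0.275, -0.8, 0], [0, 0, -0.13]], [[-0.275, -0.8, 0], [0, 0, -0.13]], [[-0.275, -0.8, 0], [0, 0, -0.13]], [[-0.275, -0.8, 0], [0, 0, -0.13]]]}}

```text
time: 15.15
tool_pos: [0.6078, 0.1322, 0.2158]
tcp_rot: [3.14, -0.057, -0.006]
wrist_force: [0.3, -0.5, -1.0]
width: 0.225
grip_force: 62.0
```

>>> {"method": "play_rows", "body": {"rows": [[[-0.25, -0.915, 0.08], [0, 0, -0.12]], [[-0.25, -0.915, 0.08], [0, 0, -0.12]], [[-0.25, -0.915, 0.08], [0, 0, -0.12]], [[-0.25, -0.915, 0.08], [0, 0, -0.12]], [[-0.25, -0.915, 0.08], [0, 0, -0.12]], [[-0.25, -0.915, 0.08], [0, 0, -0.12]], [[-0.25, -0.915, 0.08], [0, 0, -0.12]], [[-0.25, -0.915, 0.08], [0, 0, -0.12]]]}}

```text
time: 15.82
tool_pos: [0.5563, 0.3606, 0.1963]
tcp_rot: [3.138, 0.087, -0.004]
wrist_force: [0.0, -0.6, -0.1]
width: 0.225
grip_force: 62.1
```

```bash
python3 -c "
from h import *
plan((.557,.361,.068,.055))
c=grab('wrist');save(c,'w4')"
```

```text
[0.004, -0.003, 0.513] [0.003, 0.003, 0.0]
```

View pics/w4.png

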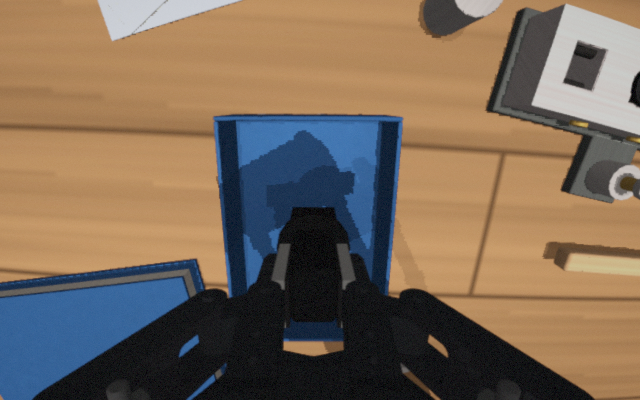

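The plug, at (312,260), is held over the bin (columns 217 to 402, rows 117 to 340), so I lower and release.

>>> {"method": "play_rows", "body": {"rows": [[[0, 0, 0.15], [0, 0, 0]], [[0, 0, 0.3], [0, 0, 0]], [[0, 0, 0.42], [0, 0, 0]], [[0, 0, 0.48], [0, 0, 0]], [[0, 0, 0.51], [0, 0, 0]], [[0, 0, 0.51], [0, 0, 0]], [[0, 0, 0.51], [0, 0, 0]]]}}

```text
time: 16.45
tool_pos: [0.558, 0.3597, 0.0714]
tcp_rot: [3.14, 0.081, 0.001]
wrist_force: [0.1, 0.4, -0.3]
width: 0.22
grip_force: 62.1
```

>>> {"method": "play_rows", "body": {"rows": [[[0, 0, 0], [0, 0, 0]], [[0, 0, 0], [0, 0, 0]], [[0, 0, 0], [0, 0, 0]], [[0, 0, 0], [0, 0, 0]], [[0, 0, 0], [0, 0, 0]], [[0, 0, -0.1], [0, 0, 0]], [[0, 0, -0.25], [0, 0, 0]], [[0, 0, -0.4], [0, 0, 0]], [[0, 0, -0.6], [0, 0, 0]], [[0, 0, -0.6], [0, 0, 0]], [[0, 0, -0.6], [0, 0, 0]]], "claw": 0}}

```text
time: 17.37
tool_pos: [0.5597, 0.3629, 0.2276]
tcp_rot: [-3.135, -0.084, -0.015]
wrist_force: [0.5, 0.6, 0.4]
width: 0.501
grip_force: 0.0
```

```bash
python3 -c "
from h import *
plan((.62,.15,.22,-.06),(.669,.0575,.2,-.143),(.669,.0575,.077,-.143))"
```

```text
[0.195, 0.864, 0.028] [-0.007, -0.012, 0.145]
[0.218, 0.358, 0.08] [0.0, -0.0, 0.106]
[-0.0, -0.0, 0.492] [0.0, 0.0, 0.0]
```

>>> {"method": "play_rows", "body": {"rows": [[[0.195, 0.864, 0.03], [0, 0, 0.145]], [[0.195, 0.864, 0.03], [0, 0, 0.145]], [[0.195, 0.864, 0.03], [0, 0, 0.145]], [[0.195, 0.864, 0.03], [0, 0, 0.145]], [[0.195, 0.864, 0.03], [0, 0, 0.145]], [[0.195, 0.864, 0.03], [0, 0, 0.145]], [[0.195, 0.864, 0.03], [0, 0, 0.145]]], "claw": 1}}

```text
time: 17.95
tool_pos: [0.6169, 0.1441, 0.2114]
tcp_rot: [3.138, -0.102, -0.004]
wrist_force: [0.2, 0.3, -0.0]
width: 1.005
grip_force: 0.0
```

>>> {"method": "play_rows", "body": {"rows": [[[0.22, 0.358, 0.08], [0, 0, 0.106]], [[0.22, 0.358, 0.08], [0, 0, 0.106]], [[0.22, 0.358, 0.08], [0, 0, 0.106]], [[0.22, 0.358, 0.08], [0, 0, 0.106]], [[0.22, 0.358, 0.08], [0, 0, 0.106]], [[0.22, 0.358, 0.08], [0, 0, 0.106]]]}}

```text
time: 18.45
tool_pos: [0.6658, 0.0569, 0.1925]
tcp_rot: [-3.133, 0.225, 0.003]
wrist_force: [0.2, 0.5, -0.7]
width: 1.002
grip_force: 0.0
```

```bash
python3 -c "
from h import *
c=grab('wrist');print([ (proj(c,p)).round(1) for p in ((.6705,.0575,.11),(.672,.0553,.11))])
im=c['image'];g=cv2.cvtColor(im,cv2.COLOR_RGB2GRAY)
m=cv2.inRange(g,0,45);p=proj(c,(.6705,.0575,.1)).astype(int);m2=np.zeros_like(m);m2[p[1]-45:p[1]+45,p[0]-40:p[0]+40]=m[p[1]-45:p[1]+45,p[0]-40:p[0]+40]
n,l,st,ce=cv2.connectedComponentsWithStats(m2);i=1+st[1:,4].argmax();print(st[i],ce[i],bot.read_state()['tool_pos'])
t=grab('top');s=np.load('side0.npy',allow_pickle=True).item()
q=onz(t,(405,190),.1)
plan((.6705,.0575,.077,-.143))"
```

```text
[array([311.5, 203.4]), array([314.2, 201.1])]
[ 286  166   44   52 1736] [307.53686636 190.6687788 ] [0.66592716 0.05713919 0.19300901]
[0.018, -0.003, 0.465] [-0.001, 0.001, 0.001]
```

>>> {"method": "play_rows", "body": {"rows": [[[0.016, -0.013, 0.15], [0, 0, 0]], [[0.016, -0.013, 0.27], [0, 0, 0]], [[0.016, -0.013, 0.36], [0, 0, 0]], [[0.016, -0.013, 0.43], [0, 0, 0]], [[0.016, -0.013, 0.462], [0, 0, 0]], [[0.016, -0.013, 0.462], [0, 0, 0]], [[0.016, -0.013, 0.462], [0, 0, 0]]]}}

```text
time: 19.13
tool_pos: [0.6711, 0.0589, 0.0785]
tcp_rot: [-3.133, 0.224, -0.0]
wrist_force: [0.6, -0.9, 0.3]
width: 1.001
grip_force: 0.0
```

>>> {"method": "play_rows", "body": {"rows": [[[0, 0, 0], [0, 0, 0]], [[0, 0, 0], [0, 0, 0]], [[0, 0, 0], [0, 0, 0]], [[0, 0, 0], [0, 0, 0]], [[0, 0, 0], [0, 0, 0]], [[0, 0, 0], [0, 0, 0]], [[0, 0, 0], [0, 0, 0]], [[0, 0, 0], [0, 0, 0]], [[0, 0, 0], [0, 0, 0]], [[0, 0, 0], [0, 0, 0]]], "claw": -1, "newtons": 60}}

```text
time: 19.97
tool_pos: [0.6721, 0.0601, 0.0794]
tcp_rot: [-3.13, 0.226, -0.003]
wrist_force: [-0.4, 5.4, 2.7]
width: 0.223
grip_force: 59.6
```

```bash
python3 rock.py .029 0 0 4 .0025 1;python3 rock.py .029 .010 -.15 4 .0025 1;python3 rock.py .029 .02 -.15 2 .0025 1; python3 -c "
from h import *
s=bot.read_state();print(s['tool_pos'],s['wrist_force'],s['torque'])"
```

```text
[[[-0.004,0,-0.002],[0,0.05,0]],[[-0.009,0,-0.005],[0,0.1,0]],[[-0.014,0,-0.007],[0,0.14,0]],[[-0.019,0,-0.009],[0,0.19,0]],[[-0.019,0,-0.009],[0,0.19,0]],[[-0.01,0,-0.012],[0,0.1,0]],[[0.0,0,-0.015],[0,0.0,0]],[[0.01,0,-0.017],[0,-0.1,0]],[[0.02,0,-0.018],[0,-0.19,0]],[[0.02,0,-0.018],[0,-0.19,0]],[[0.01,0,-0.022],[0,-0.1,0]],[[0.0,0,-0.025],[0,0.0,0]],[[-0.011,0,-0.027],[0,0.1,0]],[[-0.022,0,-0.028],[0,0.19,0]],[[-0.022,0,-0.028],[0,0.19,0]],[[-0.011,0,-0.032],[0,0.1,0]],[[0.0,0,-0.035],[0,0.0,0]],[[0.012,0,-0.037],[0,-0.1,0]],[[0.023,0,-0.038],[0,-0.19,0]],[[0.023,0,-0.038],[0,-0.19,0]]]
[[[-0.012,0,-0.002],[0,0.1,0]],[[-0.024,0,-0.003],[0,0.19,0]],[[-0.036,0,-0.003],[0,0.29,0]],[[-0.049,0,-0.003],[0,0.38,0]],[[-0.049,0,-0.003],[0,0.38,0]],[[-0.038,0,-0.008],[0,0.29,0]],[[-0.026,0,-0.013],[0,0.19,0]],[[-0.013,0,-0.017],[0,0.1,0]],[[-0.0,0,-0.02],[0,0.0,0]],[[-0.0,0,-0.02],[0,0.0,0]],[[-0.013,0,-0.022],[0,0.1,0]],[[-0.027,0,-0.023],[0,0.19,0]],[[-0.041,0,-0.023],[0,0.29,0]],[[-0.055,0,-0.022],[0,0.38,0]],[[-0.055,0,-0.022],[0,0.38,0]],[[-0.042,0,-0.028],[0,0.29,0]],[[-0.029,0,-0.033],[0,0.19,0]],[[-0.014,0,-0.037],[0,0.1,0]],[[-0.0,0,-0.04],[0,0.0,0]],[[-0.0,0,-0.04],[0,0.0,0]]]
[[[-0.015,0,-0.002],[0,0.1,0]],[[-0.03,0,-0.003],[0,0.19,0]],[[-0.045,0,-0.002],[0,0.29,0]],[[-0.061,0,-0.001],[0,0.38,0]],[[-0.061,0,-0.001],[0,0.38,0]],[[-0.047,0,-0.007],[0,0.29,0]],[[-0.032,0,-0.013],[0,0.19,0]],[[-0.016,0,-0.017],[0,0.1,0]],[[0.0,0,-0.02],[0,0.0,0]],[[0.0,0,-0.02],[0,0.0,0]]]
[0.67205753 0.06009974 0.0794351 ] [-0.40185914  5.44338621  2.686279  ] [1.10043296e+00 1.27391206e-01 5.73929035e-04]
```

>>> {"method": "play_rows", "body": {"rows": [[[-0.004, -0.004, -0.002], [0, 0.05, 0]], [[-0.009, -0.004, -0.004], [0, 0.1, 0]], [[-0.014, -0.004, -0.006], [0, 0.14, 0]], [[-0.019, -0.004, -0.008], [0, 0.19, 0]], [[-0.019, -0.004, -0.008], [0, 0.19, 0]], [[-0.01, -0.004, -0.012], [0, 0.1, 0]], [[0, -0.004, -0.015], [0, 0, 0]], [[0.01, -0.004, -0.017], [0, -0.1, 0]], [[0.02, -0.004, -0.018], [0, -0.19, 0]], [[0.02, -0.004, -0.018], [0, -0.19, 0]], [[0.01, -0.004, -0.022], [0, -0.1, 0]], [[0, -0.004, -0.025], [0, 0, 0]], [[-0.011, -0.004, -0.027], [0, 0.1, 0]], [[-0.022, -0.004, -0.028], [0, 0.19, 0]], [[-0.022, -0.004, -0.028], [0, 0.19, 0]], [[-0.011, -0.004, -0.032], [0, 0.1, 0]], [[0, -0.004, -0.035], [0, 0, 0]], [[0.012, -0.004, -0.037], [0, -0.1, 0]], [[0.023, -0.004, -0.038], [0, -0.19, 0]], [[0.023, -0.004, -0.038], [0, -0.19, 0]]]}}

```text
time: 21.63
tool_pos: [0.6777, 0.0583, 0.0865]
tcp_rot: [-3.112, 0.226, 0.239]
wrist_force: [-1.9, 4.1, 3.1]
width: 0.224
grip_force: 62.1
```

>>> {"method": "play_rows", "body": {"rows": [[[-0.012, 0, -0.002], [0, 0.1, 0]], [[-0.024, 0, -0.003], [0, 0.19, 0]], [[-0.036, 0, -0.003], [0, 0.29, 0]], [[-0.049, 0, -0.003], [0, 0.38, 0]], [[-0.049, 0, -0.003], [0, 0.38, 0]], [[-0.038, 0, -0.008], [0, 0.29, 0]], [[-0.026, 0, -0.013], [0, 0.19, 0]], [[-0.013, 0, -0.017], [0, 0.1, 0]], [[0, 0, -0.02], [0, 0, 0]], [[0, 0, -0.02], [0, 0, 0]], [[-0.013, 0, -0.022], [0, 0.1, 0]], [[-0.027, 0, -0.023], [0, 0.19, 0]], [[-0.041, 0, -0.023], [0, 0.29, 0]], [[-0.055, 0, -0.022], [0, 0.38, 0]], [[-0.055, 0, -0.022], [0, 0.38, 0]], [[-0.042, 0, -0.028], [0, 0.29, 0]], [[-0.029, 0, -0.033], [0, 0.19, 0]], [[-0.014, 0, -0.037], [0, 0.1, 0]], [[0, 0, -0.04], [0, 0, 0]], [[0, 0, -0.04], [0, 0, 0]]]}}

```text
time: 23.3
tool_pos: [0.6772, 0.058, 0.0985]
tcp_rot: [-3.112, 0.225, 0.248]
wrist_force: [-9.8, 2.0, 12.4]
width: 0.223
grip_force: 63.2
```

>>> {"method": "play_rows", "body": {"rows": [[[-0.015, 0, -0.002], [0, 0.1, 0]], [[-0.03, 0, -0.003], [0, 0.19, 0]], [[-0.045, 0, -0.002], [0, 0.29, 0]], [[-0.061, 0, -0.001], [0, 0.38, 0]], [[-0.061, 0, -0.001], [0, 0.38, 0]], [[-0.047, 0, -0.007], [0, 0.29, 0]], [[-0.032, 0, -0.013], [0, 0.19, 0]], [[-0.032, 0, -0.013], [0, 0.19, 0]], [[-0.032, 0, -0.013], [0, 0.19, 0]]]}}

```text
time: 24.05
tool_pos: [0.6725, 0.0586, 0.1021]
tcp_rot: [-3.133, 0.226, -0.001]
wrist_force: [1.3, 1.5, 0.3]
width: 0.223
grip_force: 62.3
```

```bash
python3 -c "
from h import *
s=bot.read_state();print(s['tool_pos'],s['tcp_rot'],s['wrist_force'],s['width'])
c=grab('side');c2=np.load('side0.npy',allow_pickle=True).item()
for sl in ((slice(240,262),slice(252,288)),(slice(215,245),slice(300,325))): print('diff',np.abs(c['image'][sl].astype(float)-c2['image'][sl]).mean())
t=grab('top');im=cv2.cvtColor(t['image'],cv2.COLOR_RGB2HSV); mk=cv2.inRange(im,(100,100,30),(125,255,255)); mk[:, :150]=0;mk[:,250:]=0;mk[:150]=0;mk[270:]=0
r=cv2.minAreaRect(cv2.findNonZero(mk));print(r)
"
```

```text
[0.67245879 0.05856808 0.10207087] [-3.13324907e+00  2.26439574e-01 -1.03752753e-03] [1.27171897 1.47392703 0.29194191] 0.2226108659522759
diff 11.22053872053872
diff 13.938666666666666
((185.3798370361328, 212.415283203125), (78.17207336425781, 59.06269073486328), 88.31531524658203)
```

>>> {"method": "play_rows", "body": {"rows": [[[0, 0, -0.04], [0, 0, 0]], [[0, 0, -0.08], [0, 0, 0]], [[0, 0, -0.16], [0, 0, 0]], [[0, 0, -0.3], [0, 0, 0]], [[0, 0, -0.44], [0, 0, 0]], [[0, 0, -0.5], [0, 0, 0]], [[0, 0, -0.5], [0, 0, 0]], [[0, 0, -0.5], [0, 0, 0]]]}}

```text
time: 24.82
tool_pos: [0.6716, 0.0588, 0.2296]
tcp_rot: [-3.133, 0.225, -0.007]
wrist_force: [0.3, -0.6, -1.2]
width: 0.224
grip_force: 62.1
```

```bash
python3 -c "
from h import *
print(bot.read_state()['tool_pos'])
plan((.56,.2,.225,-.02),(.465,.353,.2,.055),(.465,.353,.071,.055))"
```

```text
[0.67163316 0.05878457 0.22961009]
[-0.523, -0.495, 0.016] [-0.0, -0.006, -0.157]
[-0.392, -0.604, 0.1] [0.0, 0.0, -0.095]
[-0.0, -0.0, 0.516] [0.0, 0.0, 0.0]
```

>>> {"method": "play_rows", "body": {"rows": [[[-0.523, -0.495, 0.016], [0, 0, -0.157]], [[-0.523, -0.495, 0.016], [0, 0, -0.157]], [[-0.523, -0.495, 0.016], [0, 0, -0.157]], [[-0.523, -0.495, 0.016], [0, 0, -0.157]], [[-0.523, -0.495, 0.016], [0, 0, -0.157]], [[-0.523, -0.495, 0.016], [0, 0, -0.157]], [[-0.523, -0.495, 0.016], [0, 0, -0.157]]]}}

```text
time: 25.4
tool_pos: [0.5579, 0.2002, 0.2212]
tcp_rot: [3.14, -0.029, -0.003]
wrist_force: [0.1, 0.0, -0.3]
width: 0.221
grip_force: 62.1
```

>>> {"method": "play_rows", "body": {"rows": [[[-0.39, -0.6, 0.08], [0, 0, -0.095]], [[-0.39, -0.6, 0.08], [0, 0, -0.095]], [[-0.39, -0.6, 0.08], [0, 0, -0.095]], [[-0.39, -0.6, 0.08], [0, 0, -0.095]], [[-0.39, -0.6, 0.08], [0, 0, -0.095]], [[-0.39, -0.6, 0.08], [0, 0, -0.095]], [[-0.39, -0.6, 0.08], [0, 0, -0.095]]]}}

```text
time: 25.98
tool_pos: [0.4654, 0.3514, 0.202]
tcp_rot: [3.139, 0.087, -0.0]
wrist_force: [0.0, 0.5, -1.1]
width: 0.223
grip_force: 62.1
```

```bash
python3 -c "
from h import *
plan((.465,.353,.073,.055))
c=grab('wrist');save(c,'w5')"
```

```text
[-0.001, -0.008, 0.516] [0.002, 0.0, 0.0]
```

View pics/w5.png

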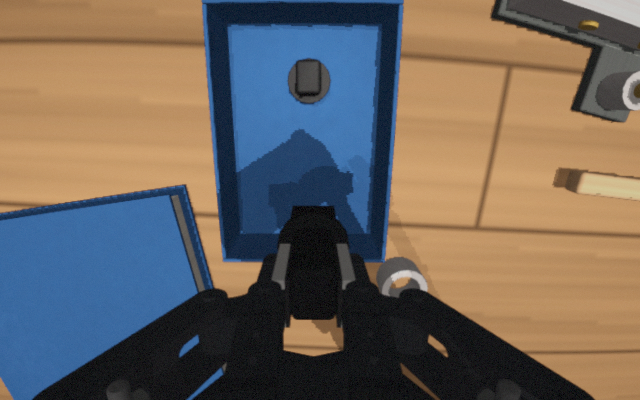

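The first plug stands in the bin at (309,80). The second is held over the near end at (314,250).

>>> {"method": "play_rows", "body": {"rows": [[[0.03, -0.008, 0.15], [0, 0, 0]], [[0.03, -0.008, 0.3], [0, 0, 0]], [[0.03, -0.008, 0.42], [0, 0, 0]], [[0.03, -0.008, 0.48], [0, 0, 0]], [[0.03, -0.008, 0.515], [0, 0, 0]], [[0.03, -0.008, 0.515], [0, 0, 0]], [[0.03, -0.008, 0.515], [0, 0, 0]]]}}

```text
time: 26.62
tool_pos: [0.4736, 0.3537, 0.0745]
tcp_rot: [-3.14, -0.082, -0.001]
wrist_force: [0.7, 0.2, -1.3]
width: 0.224
grip_force: 62.1
```

>>> {"method": "play_rows", "body": {"rows": [[[0, 0, 0], [0, 0, 0]], [[0, 0, 0], [0, 0, 0]], [[0, 0, 0], [0, 0, 0]], [[0, 0, 0], [0, 0, 0]], [[0, 0, 0], [0, 0, 0]], [[0, 0, -0.1], [0, 0, 0]], [[0, 0, -0.25], [0, 0, 0]], [[0, 0, -0.4], [0, 0, 0]], [[0, 0, -0.6], [0, 0, 0]], [[0, 0, -0.7], [0, 0, 0]], [[0, 0, -0.7], [0, 0, 0]], [[0, 0, -0.7], [0, 0, 0]]], "claw": 0}}

```text
time: 27.62
tool_pos: [0.4739, 0.3558, 0.2531]
tcp_rot: [-3.136, -0.086, -0.01]
wrist_force: [-0.2, 0.5, -0.5]
width: 0.505
grip_force: 0.0
```

```bash
python3 -c "
from h import *
print(bot.read_state()['tool_pos'])
c=grab('top');s=grab('side');np.save('top1.npy',c,allow_pickle=True);np.save('side1.npy',s,allow_pickle=True)
r=lambda i,x0,y0,x1,y1,w,h:cv2.resize(i[y0:y1,x0:x1],(w,h),interpolation=cv2.INTER_CUBIC)
a=r(c['image'],150,160,370,260,800,364); b=r(s['image'],250,165,410,365,188,236);d=r(s['image'],290,180,410,265,333,236)
o=np.zeros((600,800,3),np.uint8);o[:364]=a;o[364:,:188]=b;o[364:,200:533]=d;cv2.imwrite('pics/c6.png',o[:,:,::-1])
plan((.465,.17,.25,.7),(.47,.0,.25,1.3))"
```

```text
[0.47385495 0.35580582 0.25305847]
[-0.067, 0.734, -0.006] [0.0, 0.001, -0.822]
[-0.423, 0.533, 0.0] [0.0, 0.0, -0.764]
```

View pics/c6.png

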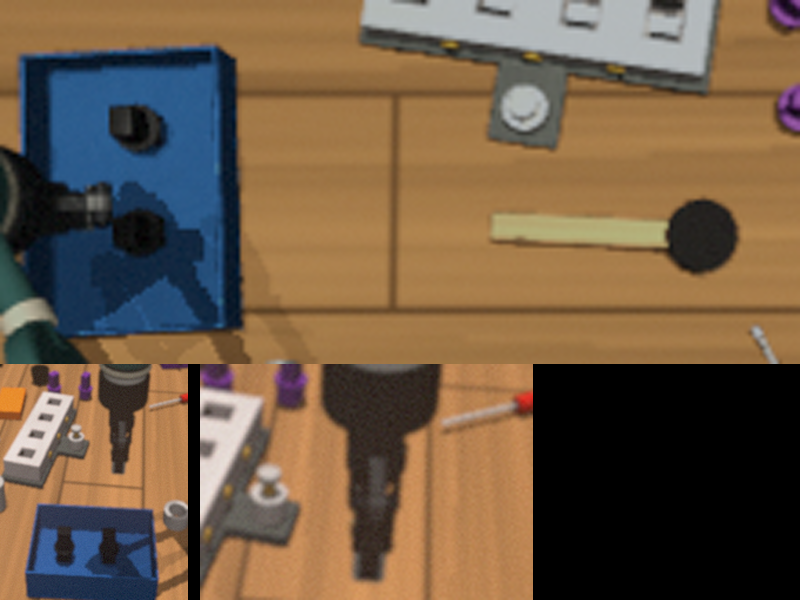

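Both plugs are in the bin, at (137,128) and (140,230). All ports are empty and the block is down. The mallet is unmoved, with its head at (701,236).

>>> {"method": "play_rows", "body": {"rows": [[[-0.067, 0.734, 0], [0, 0, -0.822]], [[-0.067, 0.734, 0], [0, 0, -0.822]], [[-0.067, 0.734, 0], [0, 0, -0.822]], [[-0.067, 0.734, 0], [0, 0, -0.822]], [[-0.067, 0.734, 0], [0, 0, -0.822]], [[-0.067, 0.734, 0], [0, 0, -0.822]], [[-0.067, 0.734, 0], [0, 0, -0.822]], [[-0.067, 0.734, 0], [0, 0, -0.822]]], "claw": 1}}

```text
time: 28.38
tool_pos: [0.4644, 0.1699, 0.247]
tcp_rot: [-2.952, -1.073, 0.005]
wrist_force: [0.2, 0.3, -0.1]
width: 1.003
grip_force: 0.0
```

```bash
python3 -c "
from h import *
plan((.4724,-.0,.22,1.4),(.4724,-.0617,.18,1.527))"
```

```text
[-0.412, 0.541, 0.109] [-0.003, 0.003, -0.895]
[-0.243, 0.042, 0.16] [0.0, 0.0, -0.162]
```

>>> {"method": "play_rows", "body": {"rows": [[[-0.41, 0.54, 0.11], [0, 0, -0.895]], [[-0.41, 0.54, 0.11], [0, 0, -0.895]], [[-0.41, 0.54, 0.11], [0, 0, -0.895]], [[-0.41, 0.54, 0.11], [0, 0, -0.895]], [[-0.41, 0.54, 0.11], [0, 0, -0.895]], [[-0.41, 0.54, 0.11], [0, 0, -0.895]], [[-0.41, 0.54, 0.11], [0, 0, -0.895]], [[-0.41, 0.54, 0.11], [0, 0, -0.895]]]}}

```text
time: 29.05
tool_pos: [0.4738, 0.0017, 0.2206]
tcp_rot: [-2.402, -2.023, 0.001]
wrist_force: [0.7, -0.6, -0.4]
width: 1.0
grip_force: 0.0
```

>>> {"method": "play_rows", "body": {"rows": [[[-0.243, 0.042, 0.16], [0, 0, -0.162]], [[-0.243, 0.042, 0.16], [0, 0, -0.162]], [[-0.243, 0.042, 0.16], [0, 0, -0.162]], [[-0.243, 0.042, 0.16], [0, 0, -0.162]], [[-0.243, 0.042, 0.16], [0, 0, -0.162]], [[-0.243, 0.042, 0.16], [0, 0, -0.162]]]}}

```text
time: 29.55
tool_pos: [0.475, -0.0594, 0.1823]
tcp_rot: [2.266, 2.175, 0.002]
wrist_force: [0.6, -0.2, -0.5]
width: 1.002
grip_force: 0.0
```

```bash
python3 -c "
from h import *
print(bot.read_state()['tool_pos'])
c=grab('wrist');save(c,'w6');np.save('w6.npy',c,allow_pickle=True)
for p in((.4703,-.1087,.05),(.4724,-.0617,.036),(.4786,.063,.036),(.5763,.0361,.073)): print(proj(c,p).round(1))
plan((.4724,-.0617,.010,1.527))"
```

```text
[ 0.4749516  -0.05937104  0.18225086]
[309.9 242.1]
[310.1 190.6]
[311.1  48.3]
[441.   73.6]
[-0.01, -0.011, 0.69] [0.002, -0.0, 0.005]
```

View pics/w6.png

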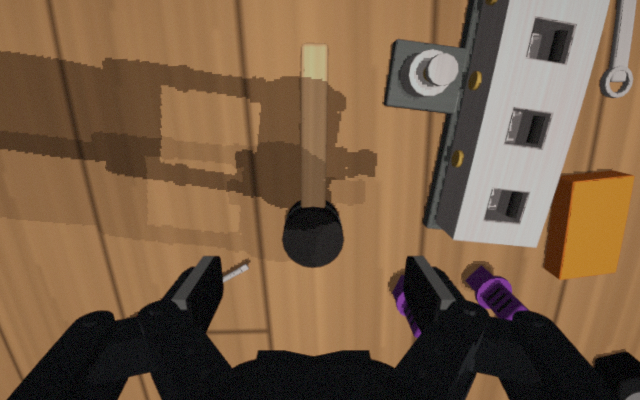

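The wrist view shows the mallet head at (313,235), the handle along column 314 and the pin head at (440,69).

```bash
python3 -c "
from h import *
c=np.load('w6.npy',allow_pickle=True).item();im=c['image']
for row in (60,120,180):
  r=im[row,285:345].astype(int).sum(1);e=np.diff(r);print(row,285+e.argmin(),285+e.argmax(),np.sort(285+np.argsort(-np.abs(e))[:6]))
g=im.astype(int).sum(2);m=(g[190:275,270:360]<130).astype(np.uint8);n,l,st,ce=cv2.connectedComponentsWithStats(m);i=1+st[1:,4].argmax();print(st[i],ce[i])
for p in ((315,60),(314,120),(314,190)): print(onz(c,p,.036).round(4))
print(onz(c,(440,69),.073).round(4), onz(c,(313,237),.05).round(4))"
```

```text
60 326 301 [299 301 302 303 325 326]
120 325 340 [301 303 324 325 340 341]
180 325 330 [300 301 324 325 330 331]
[  13   10   60   67 3052] [42.24705111 44.10878113]
[0.4816 0.0536 0.036 ]
[0.4787 0.0035 0.036 ]
[ 0.4762 -0.0612  0.036 ]
[0.5753 0.0394 0.073 ] [ 0.4735 -0.1036  0.05  ]
```

>>> {"method": "play_rows", "body": {"rows": [[[0, -0.003, 0.15], [0, 0, 0.005]], [[0, -0.003, 0.3], [0, 0, 0.005]], [[0, -0.003, 0.42], [0, 0, 0.005]], [[0, -0.003, 0.52], [0, 0, 0.005]], [[0, -0.003, 0.6], [0, 0, 0.005]], [[0, -0.003, 0.66], [0, 0, 0.005]], [[0, -0.003, 0.689], [0, 0, 0.005]], [[0, -0.003, 0.689], [0, 0, 0.005]], [[0, -0.003, 0.689], [0, 0, 0.005]]]}}

```text
time: 30.35
tool_pos: [0.4742, -0.0601, 0.0099]
tcp_rot: [2.27, 2.171, 0.001]
wrist_force: [0.1, -0.5, 0.4]
width: 1.003
grip_force: 0.0
```

>>> {"method": "play_rows", "body": {"rows": [[[0, 0, 0], [0, 0, 0]], [[0, 0, 0], [0, 0, 0]], [[0, 0, 0], [0, 0, 0]], [[0, 0, 0], [0, 0, 0]], [[0, 0, 0], [0, 0, 0]], [[0, 0, 0], [0, 0, 0]], [[0, 0, 0], [0, 0, 0]], [[0, 0, 0], [0, 0, 0]], [[0, 0, 0], [0, 0, 0]], [[0, 0, 0], [0, 0, 0]], [[0, 0, 0], [0, 0, 0]]], "claw": -1, "newtons": 110}}

```text
time: 31.27
tool_pos: [0.4742, -0.0607, 0.0102]
tcp_rot: [2.27, 2.17, 0.001]
wrist_force: [-0.5, 0.8, 5.1]
width: 0.258
grip_force: 107.4
```

```bash
python3 -c "
from h import *
s=bot.read_state();print(s['tool_pos'],s['wrist_force'],s['width'])"
```

```text
[ 0.47419372 -0.06069333  0.01019837] [-0.53450938  0.82323732  5.09250011] 0.2575778883519829
```

>>> {"method": "play_rows", "body": {"rows": [[[0, 0, -0.05], [0, 0, 0]], [[0, 0, -0.15], [0, 0, 0]], [[0, 0, -0.3], [0, 0, 0]], [[0, 0, -0.44], [0, 0, 0]], [[0, 0, -0.48], [0, 0, 0]], [[0, 0, -0.48], [0, 0, 0]], [[0, 0, -0.48], [0, 0, 0]]]}}

```text
time: 31.85
tool_pos: [0.473, -0.0605, 0.1286]
tcp_rot: [-2.271, -2.171, 0.0]
wrist_force: [-0.3, 0.2, -4.4]
width: 0.257
grip_force: 108.6
```

```bash
python3 -c "
from h import *
s=bot.read_state();print(s['tool_pos'],s['wrist_force'],s['torque'])
plan((.578,.0775,.115,1.53))"
```

```text
[ 0.47296204 -0.06049897  0.12855389] [-0.25826855  0.17738764 -4.42387413] [0.14531106 0.02716101 0.02640339]
[0.57, 0.395, 0.054] [-0.0, -0.0, -0.005]
```

>>> {"method": "play_rows", "body": {"rows": [[[0.19, 0.13, 0.02], [0, 0, 0]], [[0.32, 0.22, 0.03], [0, 0, 0]], [[0.44, 0.31, 0.04], [0, 0, 0]], [[0.53, 0.37, 0.05], [0, 0, 0]], [[0.57, 0.395, 0.054], [0, 0, 0]], [[0.57, 0.395, 0.054], [0, 0, 0]], [[0.57, 0.395, 0.054], [0, 0, 0]], [[0.57, 0.395, 0.054], [0, 0, 0]]]}}

```text
time: 32.52
tool_pos: [0.576, 0.0765, 0.1131]
tcp_rot: [-2.269, -2.169, 0.007]
wrist_force: [-0.7, -0.9, -3.7]
width: 0.261
grip_force: 108.7
```

```bash
python3 -c "
from h import *
s=bot.read_state();print(s['tool_pos'],s['wrist_force'])
c=grab('side');t=grab('top')
r=lambda i,x0,y0,x1,y1,w,h:cv2.resize(i[y0:y1,x0:x1],(w,h),interpolation=cv2.INTER_CUBIC)
cv2.imwrite('pics/c7.png',np.hstack([r(c['image'],270,170,370,270,400,400),r(t['image'],250,130,350,230,400,400)])[:,:,::-1])
P=s['tool_pos'];print([ (proj(c,p)-[270,170])*4 for p in ((.576,.032,.105),(.5758,.038,.073))],[ (proj(t,p)-[250,130])*4+[400,0] for p in ((.576,.032,.155),(.5758,.038,.073))])"
```

```text
[0.57603901 0.07654639 0.11313595] [-0.72996406 -0.94678256 -3.71034823]
[array([183.87347073, 146.68435947]), array([182.82404912, 188.30688327])] [array([575.80939183, 218.54182861]), array([573.46648099, 234.17177788])]
```

View pics/c7.png

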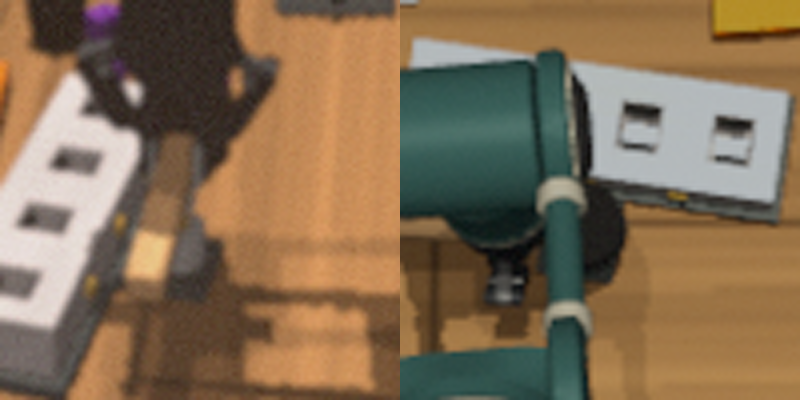

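The mallet head, at crop (585,240) in the top view, hangs over the pin area. I'll check the alignment numerically in the wrist view.

```bash
python3 -c "
from h import *
s=bot.read_state();P=s['tool_pos'];print(P,s['tcp_rot'])
c=grab('wrist');np.save('w7.npy',c,allow_pickle=True)
dz=P[2]-.0102
q=proj(c,(P[0]-.0017,P[1]-.0455,.05+dz));print('pred head top',q,'rad',abs(proj(c,(P[0]+.03,P[1]-.0455,.05+dz))[0]-q[0]))
g=c['image'].astype(int).sum(2);q=q.astype(int)
m=(g<130).astype(np.uint8)
for r in range(q[1]-60,min(q[1]+110,400),10): 
  z=np.where(m[r,q[0]-130:q[0]+130])[0]+q[0]-130; print(r,(z.min(),z.max(),len(z)) if len(z) else None)
for nm,sl in (('h',(.05+dz)),):
  pass
print('handle rows', [ [int(x) for x in g[r,290:340:4]] for r in (40,120)])
t=grab('top');gt=t['image'].astype(int).sum(2);print((gt[195:205:1,390:400]).shape)
for r in range(175,206,3): print(r,''.join('#' if v<130 else '.' for v in gt[r,270:320]))
"
```

```text
[0.57687411 0.07616136 0.1145096 ] [-2.27088851 -2.16885648  0.0035498 ]
pred head top [313.45034906 398.34359762] rad 73.1474243344756
338 (np.int64(183), np.int64(442), 246)
348 (np.int64(189), np.int64(437), 249)
358 (np.int64(183), np.int64(442), 260)
368 (np.int64(183), np.int64(442), 241)
378 (np.int64(183), np.int64(442), 238)
388 (np.int64(183), np.int64(442), 243)
398 (np.int64(183), np.int64(432), 240)
handle rows [[476, 466, 477, 482, 478, 469, 459, 458, 453, 462, 462, 471, 449], [335, 322, 329, 331, 334, 320, 315, 312, 318, 322, 324, 327, 308]]
(10, 10)
175 ..........................##......................
178 ...........................######.................
181 ##############.............########...............
184 ###############..........###########..............
187 ############..###........###########..............
190 .######...#######........###########..............
193 .############..#.........##########...............
196 ..###########.###........#########................
199 ...........#...............#####..................
202 ..#.....###.......................................
205 ..##....###.......................................
```

```bash
python3 -c "
from h import *
c=np.load('top0.npy',allow_pickle=True).item()
print(onz(c,(295,188),.13),onz(c,(295,186.2),.155),onz(c,(295,190),.105))
# handle & pin in side view : end of the handle
s=grab('side');P=bot.read_state()['tool_pos'];dz=P[2]-.0102;e=np.array([.0015*1,.045]); 
for L in (.176,.1): print('handle', L, proj(s,(P[0]-.0017+.04*L,P[1]-.0455+L,.036+dz)),proj(s,(P[0]-.0017+.04*L,P[1]-.0455+L,.014+dz)))
im=s['image'].astype(int)
for r in range(226,246,2): print(r,' '.join('%d'%im[r,k].sum() for k in range(296,330,2)))
"
```

```text
[0.56986008 0.03030385 0.13      ] [0.57160157 0.02906352 0.155     ] [0.5673504  0.03154068 0.105     ]
handle 0.176 [304.52873392 237.10267706] [304.59992899 244.03865254]
handle 0.1 [309.87069934 217.83910525] [309.87731853 224.59474498]
226 345 277 295 249 416 398 350 343 308 239 265 284 305 403 432 440 421
228 269 257 224 326 543 532 519 505 368 247 275 284 262 329 360 391 375
230 237 245 200 376 552 554 563 555 374 279 307 286 251 188 206 335 363
232 255 238 229 470 557 555 563 522 305 287 307 288 243 165 170 306 363
234 242 224 317 515 557 550 569 483 294 310 299 279 237 165 172 295 355
236 233 220 334 539 547 562 557 415 262 303 283 279 203 162 174 250 328
238 223 221 288 407 427 471 473 330 209 220 209 163 156 163 185 228 321
240 197 195 211 297 310 303 314 245 152 166 157 151 165 176 198 227 265
242 161 181 230 264 290 296 291 216 180 173 171 143 157 154 203 199 187
244 168 247 312 278 229 214 222 186 179 179 177 166 176 181 207 213 202
```

>>> {"method": "play_rows", "body": {"rows": [[[0, 0.016, 0.05], [0, 0, 0]], [[0, 0.016, 0.09], [0, 0, 0]], [[0, 0.016, 0.11], [0, 0, 0]], [[0, 0.016, 0.12], [0, 0, 0]], [[0, 0.016, 0.13], [0, 0, 0]], [[0, 0.016, 0.14], [0, 0, 0]], [[0, 0.016, 0.15], [0, 0, 0]], [[0, 0.016, 0.16], [0, 0, 0]], [[0, 0.016, 0.17], [0, 0, 0]], [[0, 0.016, 0.17], [0, 0, 0]]]}}

```text
time: 33.6
tool_pos: [0.5827, 0.0772, 0.0733]
tcp_rot: [2.27, 2.171, 0.001]
wrist_force: [-2.7, -0.2, -0.3]
width: 0.257
grip_force: 109.5
```

>>> {"method": "play_rows", "body": {"rows": [[[0, 0, 0.008], [0, 0, 0]], [[0, 0, 0.016], [0, 0, 0]], [[0, 0, 0.024], [0, 0, 0]], [[0, 0, 0.032], [0, 0, 0]], [[0, 0, 0.04], [0, 0, 0]], [[0, 0, 0.045], [0, 0, 0]], [[0, 0, 0.045], [0, 0, 0]], [[0, 0, 0.045], [0, 0, 0]]]}}

```text
time: 34.27
tool_pos: [0.5829, 0.0773, 0.063]
tcp_rot: [2.27, 2.171, 0.001]
wrist_force: [-5.7, 0.3, 9.3]
width: 0.259
grip_force: 110.8
```

```bash
python3 -c "
from h import *
s=bot.read_state();print(s['tool_pos'],s['wrist_force'],s['torque'])"
```

```text
[0.58291548 0.07734389 0.0629691 ] [-5.66151444  0.27253171  9.25474493] [-0.19995906  0.92950663 -0.17045156]
```

>>> {"method": "play_rows", "body": {"rows": [[[0, 0, 0.006], [0, 0, 0]], [[0, 0, 0.012], [0, 0, 0]], [[0, 0, 0.012], [0, 0, 0]], [[0, 0, 0.012], [0, 0, 0]]]}}

```text
time: 34.6
tool_pos: [0.5832, 0.0776, 0.0625]
tcp_rot: [2.271, 2.171, 0.001]
wrist_force: [-10.0, 0.1, 23.7]
width: 0.259
grip_force: 112.8
```

```bash
python3 -c "
from h import *
s=bot.read_state();print(s['tool_pos'],s['tcp_rot'],s['wrist_force'],s['torque'])
c=grab('side');P=s['tool_pos'];dz=P[2]-.0102
im=c['image'].astype(int)
print('handle tip pred',proj(c,(P[0]-.006+.003,P[1]-.047+.176,.036+dz)))
for r in range(238,266,2): print(r,' '.join('%d'%im[r,k].sum() for k in range(290,330,2)))
# pin head brass visible?
"
```

```text
[0.58318876 0.07758664 0.06253599] [2.27068970e+00 2.17052094e+00 1.36301367e-03] [-9.96560251  0.06772355 23.7124066 ] [-0.54138223  2.08874461 -0.32336105]
handle tip pred [305.96771993 253.62632432]
238 403 277 248 227 229 177 229 327 336 359 331 251 207 204 171 161 163 211 340 348
240 286 334 259 203 187 166 267 341 337 356 320 217 155 173 154 153 165 202 264 268
242 263 263 204 170 161 224 343 352 331 351 293 201 178 183 166 157 181 197 199 194
244 242 236 179 169 203 306 529 512 471 375 292 185 178 167 161 167 187 200 191 204
246 246 216 196 179 187 363 559 561 562 515 326 199 190 210 179 190 193 215 194 219
248 242 212 208 195 249 451 553 564 576 517 267 210 201 208 202 194 203 207 206 210
250 221 252 200 327 358 491 552 567 573 462 225 191 199 197 217 204 196 208 207 190
252 232 235 288 393 416 546 551 562 558 396 203 184 201 201 205 200 203 196 202 184
254 251 219 374 410 412 516 523 548 532 319 197 202 200 205 208 200 203 200 203 207
256 239 268 407 387 348 339 336 395 366 241 182 199 197 193 178 211 211 194 194 210
258 218 360 425 381 340 282 288 287 289 216 194 203 196 214 191 220 215 212 187 234
260 248 401 401 392 347 263 248 256 260 211 197 207 203 256 246 257 237 248 231 265
262 337 424 405 390 346 254 188 192 217 193 197 207 223 258 255 250 241 269 235 256
264 386 430 426 394 298 225 191 181 174 179 181 197 214 234 231 249 242 247 238 232
```

>>> {"method": "play_rows", "body": {"rows": [[[0, 0, -0.02], [0, 0, 0]], [[0, 0, -0.06], [0, 0, 0]], [[0, 0, -0.15], [0, 0, 0]], [[0, 0, -0.22], [0, 0, 0]], [[0, 0, -0.24], [0, 0, 0]], [[0, 0, -0.24], [0, 0, 0]], [[0, 0, -0.24], [0, 0, 0]]]}}

```text
time: 35.23
tool_pos: [0.5823, 0.0771, 0.1182]
tcp_rot: [-2.271, -2.171, 0.0]
wrist_force: [0.1, 0.3, -5.0]
width: 0.261
grip_force: 108.9
```

```bash
python3 -c "
from h import *
s=bot.read_state();print(s['tool_pos'],s['tcp_rot'],s['wrist_force'])
plan((.474,-.062,.1,1.527),(.474,-.062,.012,1.527))"
```

```text
[0.58231004 0.07714257 0.11822889] [-2.27053473e+00 -2.17099205e+00  3.09627244e-04] [ 0.12355314  0.34063232 -4.96162446]
[-0.575, -0.408, 0.073] [-0.0, 0.0, -0.001]
[0.0, -0.0, 0.352] [0.0, 0.0, 0.0]
```

>>> {"method": "play_rows", "body": {"rows": [[[-0.19, -0.135, 0], [0, 0, 0]], [[-0.32, -0.23, 0.03], [0, 0, 0]], [[-0.44, -0.31, 0.05], [0, 0, 0]], [[-0.53, -0.38, 0.07], [0, 0, 0]], [[-0.575, -0.408, 0.073], [0, 0, 0]], [[-0.575, -0.408, 0.073], [0, 0, 0]], [[-0.575, -0.408, 0.073], [0, 0, 0]]]}}

```text
time: 35.82
tool_pos: [0.4727, -0.0622, 0.0992]
tcp_rot: [-2.272, -2.167, 0.002]
wrist_force: [0.6, -0.4, -3.5]
width: 0.259
grip_force: 109.0
```

```bash
python3 -c "
from h import *
s=bot.read_state();print(s['tool_pos'],s['tcp_rot'],s['wrist_force'])
c=grab('side');t=grab('top')
for z in (.053,.073): print(z,proj(c,(.5758,.0378,z)),proj(t,(.5758,.0378,z)))
im=c['image'].astype(int)
for r in range(212,238,1): print(r,' '.join('%d'%im[r,k].sum() for k in range(306,324,2)))
s0=np.load('side0.npy',allow_pickle=True).item()['image'].astype(int)
print()
for r in range(212,238,1): print(r,' '.join('%d'%s0[r,k].sum() for k in range(306,324,2)))
plan((.474,-.062,.012,1.527))"
```

```text
[ 0.47266889 -0.06216384  0.09915274] [-2.27152917e+00 -2.16709261e+00  1.68115631e-03] [ 0.63389552 -0.4345193  -3.48329257]
0.053 [315.6644734  222.59763052] [293.78929002 189.41257382]
0.073 [315.7143364  217.03351074] [293.43433682 188.54291124]
212 313 262 266 217 313 409 406 408 437
213 257 249 255 235 333 406 410 415 409
214 243 255 237 252 352 403 402 428 424
215 239 257 204 280 361 408 415 418 419
216 232 233 228 287 371 419 412 417 433
217 220 214 234 305 389 409 407 418 424
218 207 196 260 300 381 401 402 421 416
219 231 217 287 318 388 419 403 430 419
220 235 223 332 345 429 423 412 424 420
221 249 246 361 399 501 490 436 414 422
222 236 285 432 500 574 566 500 436 425
223 220 368 519 577 587 589 560 480 432
224 228 447 568 585 599 595 556 535 435
225 259 509 552 535 574 557 506 557 453
226 276 496 529 410 471 455 461 575 453
227 303 446 551 403 378 377 494 547 439
228 302 368 545 482 396 423 530 462 394
229 290 312 470 542 501 504 506 352 344
230 298 294 353 443 467 449 410 292 298
231 292 277 295 347 370 338 309 270 292
232 287 279 285 320 313 301 276 275 278
233 286 27
[... 577 characters left out ...]
8 388 422 413
222 233 290 408 363 348 351 420 443 416
223 223 372 515 402 278 320 524 495 424
224 231 444 582 437 249 317 536 543 446
225 245 504 602 377 241 262 446 572 447
226 289 507 580 342 243 248 400 560 449
227 302 456 582 373 273 304 441 530 436
228 294 365 540 474 394 435 530 460 400
229 296 308 464 507 506 499 509 358 340
230 303 284 351 445 465 448 391 286 288
231 281 272 300 355 372 348 320 256 291
232 291 276 286 294 323 298 289 262 283
233 291 278 290 298 310 303 289 254 271
234 298 275 291 313 307 302 301 255 284
235 285 267 285 297 311 309 284 253 264
236 299 290 276 314 307 300 274 254 254
237 291 309 284 288 288 278 249 271 261
[-0.003, -0.002, 0.353] [-0.0, -0.001, -0.001]
```

The pin's head dropped about 5.5 px in the side view, which is 20 mm, so it is home. Now I set the mallet down.

>>> {"method": "play_rows", "body": {"rows": [[[0, 0, 0.1], [0, 0, 0]], [[0, 0, 0.2], [0, 0, 0]], [[0, 0, 0.28], [0, 0, 0]], [[0, 0, 0.32], [0, 0, 0]], [[0, 0, 0.34], [0, 0, 0]], [[0, 0, 0.35], [0, 0, 0]], [[0, 0, 0.353], [0, 0, 0]], [[0, 0, 0.353], [0, 0, 0]], [[0, 0, 0.353], [0, 0, 0]]]}}

```text
time: 36.67
tool_pos: [0.4754, -0.062, 0.0136]
tcp_rot: [2.269, 2.17, 0.002]
wrist_force: [0.8, 0.1, -3.5]
width: 0.26
grip_force: 109.0
```

>>> {"method": "play_rows", "body": {"rows": [[[0, 0, 0.004], [0, 0, 0]], [[0, 0, 0.008], [0, 0, 0]], [[0, 0, 0.012], [0, 0, 0]], [[0, 0, 0.012], [0, 0, 0]], [[0, 0, 0.012], [0, 0, 0]]]}}

```text
time: 37.08
tool_pos: [0.4746, -0.062, 0.0102]
tcp_rot: [2.27, 2.17, 0.001]
wrist_force: [-0.9, 0.8, 4.1]
width: 0.262
grip_force: 109.9
```

Contact. Release, then retreat straight up.

>>> {"method": "play_rows", "body": {"rows": [[[0, 0, 0], [0, 0, 0]], [[0, 0, 0], [0, 0, 0]], [[0, 0, 0], [0, 0, 0]], [[0, 0, 0], [0, 0, 0]], [[0, 0, 0], [0, 0, 0]], [[0, 0, 0], [0, 0, 0]], [[0, 0, 0], [0, 0, 0]], [[0, 0, -0.05], [0, 0, 0]], [[0, 0, -0.15], [0, 0, 0]], [[0, 0, -0.3], [0, 0, 0]], [[0, 0, -0.5], [0, 0, 0]], [[0, 0, -0.7], [0, 0, 0]], [[0, 0, -0.8], [0, 0, 0]], [[0, 0, -0.8], [0, 0, 0]], [[0, 0, -0.8], [0, 0, 0]]], "claw": 1}}

```text
time: 38.33
tool_pos: [0.4767, -0.0623, 0.2134]
tcp_rot: [2.266, 2.167, 0.007]
wrist_force: [-0.2, 0.4, -1.3]
width: 0.997
grip_force: 0.0
```

```bash
python3 -c "
from h import *
s=bot.read_state();print(s['tool_pos'],s['time'])
c=grab('wrist');g=c['image'].astype(int).sum(2)
q=proj(c,(.4735,-.1065,.05));print(q,np.linalg.norm(proj(c,(.5035,-.1065,.05))-q))
q=q.astype(int);m=(g[q[1]-50:q[1]+50,q[0]-50:q[0]+50]<130).astype(np.uint8);n,l,st,ce=cv2.connectedComponentsWithStats(m);i=1+st[1:,4].argmax();print(st[i]+[q[0]-50,q[1]-50,0,0,0])
sd=grab('side');s0=np.load('side0.npy',allow_pickle=True).item()
t=grab('top');im=cv2.cvtColor(t['image'],cv2.COLOR_RGB2HSV); mk=cv2.inRange(im,(100,100,30),(125,255,255)); mk[:, :150]=0;mk[:,250:]=0;mk[:150]=0;mk[270:]=0
print(cv2.minAreaRect(cv2.findNonZero(mk)))
gt=t['image'].astype(int).sum(2)
for r in range(175,252,4): print(r,''.join('#' if v<130 else '.' for v in gt[r,155:217]))
P=np.array([.4845,-.3765,.055]);x=np.array([np.cos(.12),np.sin(.12),0])
for a in(-.1,0,.1): print(proj(sd,P+.08*(np.sin(a)*x+[0,0,np.cos(a)])).round(1))
gs=sd['image'].astype(int).sum(2);ii=np.argwhere(gs[130:146,345:365]<130);print('lever',[ (130+r,345+ii[ii[:,0]==r][:,1].mean()) for r in range(16) if (ii[:,0]==r).any()])
"
```

```text
[ 0.47673325 -0.06232136  0.21340928] 38.3333
[310.38103944 224.89266641] 28.73354006866434
[ 283  191   55   60 2525]
((185.29168701171875, 212.41787719726562), (78.17207336425781, 59.23908615112305), 88.31531524658203)
175 .....................################################..###....
179 ..########.............................................#####..
183 ..######...............................................#####..
187 ..######................................................####..
191 ..######.................####..#####.#..................####..
195 ..######.................###...#####..###...............####..
199 ..######....................############................####..
203 ..#######...............................................####..
207 ..#######...............................................####..
211 ..#######...............................................#####.
215 ..#######...............................................#####.
219 ..#######.................####..####..##.................####.
223 ...######.................###...######.###...............####.
227 ...#
[... 264 characters left out ...]
...######................................................####.
247 ...######................................................####.
251 ...######.....................................................
[357.6 133.6]
[355.4 133.5]
[353.1 133.6]
lever [(130, np.float64(354.94444444444446)), (131, np.float64(353.94444444444446)), (132, np.float64(354.70588235294116)), (133, np.float64(354.5)), (134, np.float64(354.0)), (135, np.float64(355.75)), (136, np.float64(356.64285714285717)), (137, np.float64(356.3333333333333)), (138, np.float64(354.0)), (139, np.float64(353.5)), (140, np.float64(353.5)), (141, np.float64(353.5)), (142, np.float64(353.5)), (143, np.float64(353.0)), (144, np.float64(353.5))]
```

```bash
python3 -c "
from h import *
print(bot.finish_job())"
```

```text
the job is handed in; nothing more can be done
None
```

The job is handed in at about 38 s: lever about 0.03 rad from upright, both plugs in the bin, block down, pin driven home with the mallet, and the mallet set back on its face, all by my camera checks; the judge's verdict was not returned.

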